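Gauge the cast glass bars and sort them by height

ROBOT

A 6-joint arm with a two-finger parallel gripper is mounted at the origin on the work surface. World frame = base frame: x ahead of the robot, y to its left, z up, the work surface at z = 0. Lengths are in mm, angles in degrees, forces in N, time in s.
With the tool pointing down it reaches from about 350 to 850 mm from the base axis. Payload 8.1 kg.
Tool frame: the origin (TCP) lies on the centre line of the jaws, within the pads' length; the fingertips stand 19 mm ahead of it and the grasp point (between the pads) is the TCP (r.tip_reach is the z of the fingertips in the tool frame, in mm); z points along the fingers, y is the line along which they close (so a half turn about z gives the same grasp; the last joint's range is limited). The gripper opens to 85 mm and grips with 20 to 120 N. Pads are 22 mm wide; open, the fingers measure 114 mm over their backs; the gripper's body (76 mm by 85 mm) begins 54 mm behind the grasp point. The pads swing forward as they close: fully open they stand 13 mm farther back than shut.
Start: joints at [-76.284, 7.471, 85.268, -0, 87.261, -4.893], TCP at [191.492, -568.627, 250.292] pointing down, gripper open.
Joint ranges: [-169.43, 169.43], [-51.17, 129.36], [1.28, 143.12], [-76.62, 256.62], [0, 156.53], [-152.29, 152.29]. Speed limits (degrees/s): [136.94, 136.94, 159.86, 180, 180, 180].

INTERFACE

Orientations are given as [roll, pitch, yaw] about the fixed x, y, z axes, in that order (R = Rz(yaw) Ry(pitch) Rx(roll)).
In Python, from bench import r gives the robot as it stands. The module is installed in compiled form; this text tells all that it offers.
- The arm moves only by the shell command python3 -m handwheel 'ROWS' [FORCE]. ROWS is JSON, a list of rows, each a list of 7 numbers: the shift along the tool's x, y, z in m, then the turn, a rotation vector about the tool's x, y, z in degrees, then the finger opening in m, from 0 to 0.0854. In form: [[tx, ty, tz, ax, ay, az, claw], ...]. A call has 1 to 8 rows; each row shifts and turns the commanded pose from where the row before left it, along the tool's axes as they then stand; what a row does not reach is not made up. A row lasts 1/12 s, in which the tool goes at most 41.7 mm and 7.16 degrees, less where a joint would pass 70% of its speed; a pose out of reach is approached as far as the arm can. A call with a gripper value outside its range is refused whole. The fingers move at their own pace and stop on an object; FORCE is the grip in N (left out, the last holds). Time passes only in rows, so rows that do not move let the fingers close. It gives the time, the measured TCP pose, the force, the opening and the grip force at its end, in the units of the state.
- r.sense(): the state, without advancing time (a new reading comes with each control period).
- r.snapshot(name): name is "scene" or "top" or "wrist"; returns (picture, depth): 480x640x3 uint8, blue, green, red; 480x640 float32, mm along the optical axis (not along the pixel's ray), 0 where there is no reading.
- r.calibration(name): a dict with "vfov" (degrees; the focal length in pixels is half the picture's height over the tangent of half this angle, whatever the lens; pixels are square), "cx", "cy" (the principal point, pixels), "dist" ([k1, k2, p1, p2, k3] as OpenCV has them; the pictures are not rectified), "rvec" (rotation vector, rad) and "tvec" (3), from world to camera coordinates, as OpenCV has them; the wrist camera has in their place "tool_from_camera" (4x4, takes a point from camera to tool coordinates, whose origin is the TCP and whose axes are the flange's). Camera axes: x right, y down, z forward; pixel columns grow to the right and rows downward; lengths in mm; the calibration is good to about 2 mm. A picture is of the moment at which its call begins: read the wrist's pose just before it. calibration takes no time and is no camera call.
- r.hand_in(): hands the job in; it is judged then, once.
The state is a dict: "time": time; "joint_pos": joint angles; "qd": joint speeds; "joint_efforts": joint torques, N m; "tool_pos": TCP position; "tcp_rot": TCP orientation; "ft_force": force on the tool from outside, world axes, zero at the start; "wrist_torque": the same for the moment, N m; "finger_gap": finger opening in mm; "grip_force": force on a finger pad.
Only numpy, scipy, OpenCV 4.12 (cv2) and the standard library are available. Lean on these libraries where they do the work, as an engineer would, in place of code of your own. Each camera call takes 0.05 s, during which the arm holds its last target. There are 200 camera calls.

TASK

Blow the graphite plate clean with a short press on the air duster's cap, check the bridge gauge by standing it over the 20 mm brass block on its stand, then gauge every glass bar where it lies - gauge upright across the bar, both legs on the plate, held or left there long enough to take the reading - going along the row from the duster end so that the readings follow the batch sheet. Lay the 12 mm bars flat on the floor of the green tray and the 16 mm bars flat on the floor of the orange tray, and stand the gauge back on the ringed parking spot of its stand. When the plate is empty finish with another short puff of the duster, let its cap spring up, and leave the other tools and jars where they are.

Things in the scene. Friction and masses are not known exactly. Their poses are not given: they have to be found in the camera images.
- plate: black graphite plate fixed on the bench, 130 x 410 mm, 10 mm thick. Origin: centre of its underside; x across its 130 mm, y along its 410 mm towards the duster, z up. Three or four glass bars lie across it in a row: spots 1 to 4 are about y = +129, +43, -43, -129 mm; spot 3 or spot 4 may be empty
- duster_cap (a joint): travel of the duster's red round sprung cap, m: 0 up, 0.006 fully down; it needs 1.2 N to start and about 4.8 N to be held fully down, pressed straight down, and springs back up when let go. Pressed 4 mm or more it blows
- duster_cap_top (a point): centre of the flat top of the duster's red cap (34 mm diameter), moving with it; 172 mm above the bench when up. The duster is a blue and white can, 52 mm diameter, fixed upright in a clamp stand (70 mm square) just beyond the +y end of the plate, about 267 mm from the plate's centre
- gauge: bridge height gauge, 132 mm tall, 0.4 to 0.55 kg, standing by itself on two steel legs, same either way round. Origin: midway between the legs' undersides; z up, y from leg to leg. Legs: 46 mm along x, from 21 to 29 mm off centre in y (a 42 mm gap, 44 mm high). Sprung foot hangs between them. On top a black rubber grip, 34 mm (x) by 26 mm (y), z = 92 to 132 mm: take it across y
- gauge_foot (a joint): gauge reading, m: its foot's underside above its legs' undersides; 0 with nothing under the foot, at most 0.026. With both legs on the plate it is the height of the bar under the foot; a light spring holds the foot down with 0.5 to 1.3 N. Shown too by a red pointer on the white scales on both x faces (green band: 12 mm, orange: 16 mm)
- gauge_foot_tip (a point): centre of the underside of the gauge's foot (a 16 mm disc), midway between the legs
- gauge_stand: the gauge's dark steel stand, a flat plate 110 x 200 mm, 8 mm thick, fixed on the bench, with a ringed parking spot on its -y half, where the gauge stands at the start, and a brass setting block on its +y half. Origin: centre of its underside
- zero_spot (a point): centre of the ringed parking spot (84 mm diameter), on the stand's flat top, 8 mm above the bench; axes as the stand
- block_top (a point): centre of the top of the brass setting block fixed on the stand: 40 mm along the stand's x, 20 mm along its y, 20 mm high above the stand's top; axes as the stand
- green_tray: empty shallow green tray for the 12 mm bars, ready for the press: 150 x 150 mm outside, 20 mm high, walls and floor 5 mm thick, fixed. Origin: centre of its underside
- orange_tray: empty shallow orange tray for the 16 mm bars, to be ground down: 150 x 150 mm outside, 20 mm high, walls and floor 5 mm thick, fixed. Origin: centre of its underside
- bar1a: turquoise glass bar, spot 1 from the duster (None when not there): 56 mm along its x, 24 mm along its y, either 12 or 16 mm high - measure it; 40 to 54 g. Origin: centre of its underside, z up. At most one of bar1a and bar1b is there, and they look alike
- bar1b: turquoise glass bar, spot 1 from the duster (None when not there): 56 mm along its x, 24 mm along its y, either 12 or 16 mm high - measure it; 40 to 54 g. Origin: centre of its underside, z up. At most one of bar1a and bar1b is there, and they look alike
- bar2a: red glass bar, spot 2 from the duster (None when not there): 56 mm along its x, 24 mm along its y, either 12 or 16 mm high - measure it; 40 to 54 g. Origin: centre of its underside, z up. At most one of bar2a and bar2b is there, and they look alike
- bar2b: red glass bar, spot 2 from the duster (None when not there): 56 mm along its x, 24 mm along its y, either 12 or 16 mm high - measure it; 40 to 54 g. Origin: centre of its underside, z up. At most one of bar2a and bar2b is there, and they look alike
- bar3a: yellow glass bar, spot 3 from the duster (None when not there): 56 mm along its x, 24 mm along its y, either 12 or 16 mm high - measure it; 40 to 54 g. Origin: centre of its underside, z up. At most one of bar3a and bar3b is there, and they look alike
- bar3b: yellow glass bar, spot 3 from the duster (None when not there): 56 mm along its x, 24 mm along its y, either 12 or 16 mm high - measure it; 40 to 54 g. Origin: centre of its underside, z up. At most one of bar3a and bar3b is there, and they look alike
- bar4a: purple glass bar, spot 4 from the duster (None when not there): 56 mm along its x, 24 mm along its y, either 12 or 16 mm high - measure it; 40 to 54 g. Origin: centre of its underside, z up. At most one of bar4a and bar4b is there, and they look alike
- bar4b: purple glass bar, spot 4 from the duster (None when not there): 56 mm along its x, 24 mm along its y, either 12 or 16 mm high - measure it; 40 to 54 g. Origin: centre of its underside, z up. At most one of bar4a and bar4b is there, and they look alike
- mandrel: steel rod with three orange-red glass beads, 200 mm long, lying at the left; loose, leave alone. Origin: underside
- tweezers: steel tweezers, 160 mm, lying at the right; loose, leave alone. Origin: underside
- paddle: graphite paddle with wooden handle, 235 mm, beyond the plate; loose, leave alone. Origin: underside
- bead_press: brass bead press, 50 x 75 x 87 mm, beyond the plate; loose, leave alone. Origin: underside
- rod_jar: glass jar of coloured rods, 72 mm diameter, at the left; loose, leave alone. Origin: underside
Things that resemble listed ones, but are neither listed nor needed, are in the scene too. What is shaped like the bar2b but black or brown is not meant.

How it is judged:
By the outcome, as a careful person would: the job done as asked, in the order asked, and still so for the second after the job is handed in, with the robot touching nothing.
Of bar1a, bar1b only 1 to 1 are there at a start; the rules pass over those that are not, and their reading is None.
Of bar2a, bar2b only 1 to 1 are there at a start; the rules pass over those that are not, and their reading is None.
Of bar3a, bar3b only 1 to 1 are there at a start; the rules pass over those that are not, and their reading is None.
Of bar4a, bar4b only 1 to 1 are there at a start; the rules pass over those that are not, and their reading is None.
Of bar3a, bar3b, bar4a, bar4b only 3 to 4 are there at a start; the rules pass over those that are not, and their reading is None.
At some moment in a run one of bar1a, bar1b, bar2a, bar2b, bar3a, bar3b, bar4a, bar4b may be knocked a few centimetres aside while the robot is not near it.
It also fails if it takes over 210 s, if anything falls off the work surface, if the arm or the gripper's body presses on something with over 40 N, if the wrist force passes 120 N, or if a joint passes its speed limit or range.

## Working session

There is one attempt and no reset: what is moved stays moved. The work goes in short steps, Python scripts to look and compute and a shell command to move; the robot and the scene stay as the last step left them, time stands still between calls to the robot, and variables do not carry over. Pictures are saved under pics/ and viewed, at most 14 in all, crops included, and the job is handed in when it is done.

```bash
mkdir -p pics
python3 - <<'E'
from bench import r
import cv2,numpy as np
s=r.sense();print({k:np.round(v,2).tolist() for k,v in s.items()})
for n in("scene","top"):
    p,d=r.snapshot(n);cv2.imwrite(f"pics/{n}0.png",p);np.save(f"{n}0.npy",d)
    print(n,{k:np.round(v,4).tolist() for k,v in r.calibration(n).items()})
print(r.calibration("wrist"))
E
```

```text
{'time': 0.0, 'joint_pos': [-76.28, 7.51, 85.33, 0.0, 87.26, -4.89], 'qd': [-0.17, -0.01, 0.02, -0.05, -0.0, 0.08], 'joint_efforts': [0.0, -56.94, -50.05, -0.0, 0.01, 0.0], 'tool_pos': [191.37, -568.1, 249.23], 'tcp_rot': [-179.89, -0.01, 18.61], 'ft_force': [-0.35, 0.1, 0.23], 'wrist_torque': [-0.01, 0.01, -0.01], 'grip_force': 0.0, 'finger_gap': 85.76}
scene {'vfov': 44.8343, 'cx': 318.1965, 'cy': 240.0292, 'dist': [0.052, 0.0, 0.0, 0.0, 0.0], 'rvec': [1.6064, 1.7376, -0.8674], 'tvec': [62.4408, -250.1736, 1782.8346]}
top {'vfov': 57.1926, 'cx': 323.6599, 'cy': 233.7091, 'dist': [0.0271, 0.0, 0.0, 0.0, 0.0], 'rvec': [2.156, -2.1955, 0.0924], 'tvec': [22.7702, 581.4131, 1134.282]}
{'vfov': 59.230499786196894, 'cx': 320.9481622027264, 'cy': 232.97891486874875, 'dist': array([-0.07980694,  0.        ,  0.        ,  0.        ,  0.        ]), 'tool_from_camera': array([[-5.21809975e-04, -9.63361863e-01, -2.68204491e-01,
         6.70651121e+01],
       [ 9.99999812e-01, -5.88920104e-04,  1.69770801e-04,
        -1.70058338e+00],
       [-3.21501732e-04, -2.68204352e-01,  9.63361989e-01,
        -1.23693183e+02],
       [ 0.00000000e+00,  0.00000000e+00,  0.00000000e+00,
         1.00000000e+00]])}
```

View pics/top0.png

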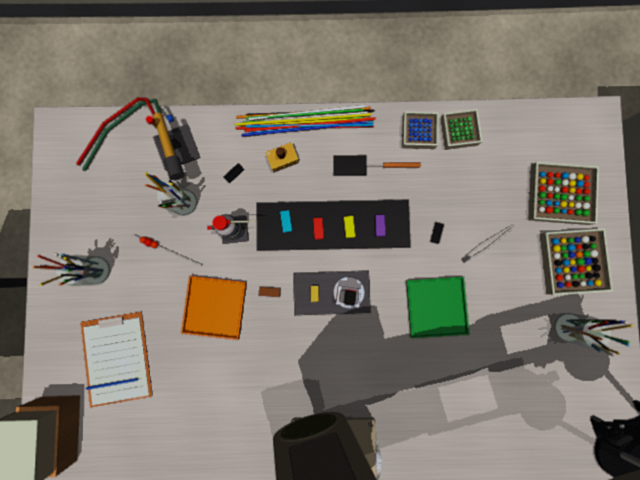

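View pics/scene0.png

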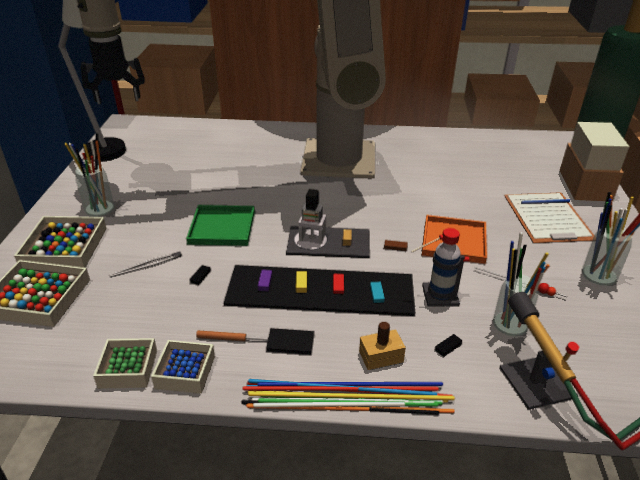

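Top view: the bars are turquoise (286,221), red (318,228), yellow (350,226) and purple (380,225), so all four spots are filled. The gauge's grip is at (349,296), the block at (315,293), the duster's red cap at (222,222), the orange tray at (214,307) and the green tray at (437,306). The black and brown lookalikes at (437,232), (234,172) and (270,292) lie off the plate and are not meant.

```bash
cat > h.py <<'E'
from bench import r
import cv2,numpy as np
from scipy.spatial.transform import Rotation as R
def cam(n,s=None):
    c=r.calibration(n);f=240/np.tan(np.radians(c["vfov"]/2))
    K=np.array([[f,0,c["cx"]],[0,f,c["cy"]],[0,0,1]])
    if n=="wrist":
        s=s or r.sense();T=np.array(c["tool_from_camera"])
        Rt=R.from_euler("xyz",s["tcp_rot"],degrees=True).as_matrix()
        Rw=Rt@T[:3,:3];o=Rt@T[:3,3]+np.array(s["tool_pos"])
    else:
        Rc=cv2.Rodrigues(np.array(c["rvec"],float))[0];Rw=Rc.T;o=-Rc.T@np.array(c["tvec"],float)
    return K,np.array(c["dist"],float),Rw,o
def cast(C,px,z):
    K,D,Rw,o=C
    u=cv2.undistortPoints(np.array(px,float).reshape(-1,1,2),K,D)[:,0]
    d=np.c_[u,np.ones(len(u))]@Rw.T
    return o+d*((z-o[2])/d[:,2])[:,None]
def proj(C,P):
    K,D,Rw,o=C
    return cv2.projectPoints(np.array(P,float).reshape(-1,1,3),cv2.Rodrigues(Rw.T)[0],-Rw.T@o,K,D)[0][:,0]
HSV={"turq":((88,90,60),(105,255,255)),"red":((172,150,60),(180,255,255),(0,150,60),(6,255,255)),
"yellow":((24,150,80),(36,255,255)),"purple":((125,80,30),(155,255,255)),"green":((45,120,40),(75,255,255)),
"orange":((7,170,80),(20,255,255)),"brass":((18,90,60),(27,255,255))}
def mask(p,col):
    h=cv2.cvtColor(p,cv2.COLOR_BGR2HSV);l=HSV[col]
    m=cv2.inRange(h,l[0],l[1])
    if len(l)>2:m|=cv2.inRange(h,l[2],l[3])
    return m
def rect(C,m,z,roi=None,big=True):
    "largest contour cast onto plane z -> centre, sizes, angle of the long side (world deg)"
    if roi:
        x0,y0,x1,y1=roi;k=np.zeros_like(m);k[y0:y1,x0:x1]=255;m=m&k
    cs=cv2.findContours(m,cv2.RETR_EXTERNAL,cv2.CHAIN_APPROX_NONE)[0]
    if not cs:return None
    c=max(cs,key=cv2.contourArea)
    if len(c)<5:return None
    w=cast(C,c.reshape(-1,2),z)[:,:2].astype(np.float32)
    (x,y),(a,b),t=cv2.minAreaRect(w)
    if a<b:a,b,t=b,a,t+90
    return np.round([x,y,a,b,(t+90)%180-90],1),np.round(c.reshape(-1,2).mean(0))
E
python3 - <<'E'
from h import *
p=cv2.imread("pics/top0.png");C=cam("top");print("cam",C[3].round())
for c in("turq","red","yellow","purple"):print(c,rect(C,mask(p,c),24,(258,200,410,250)))
print("cap",rect(C,mask(p,"red"),172,(205,205,240,240)))
print("green",rect(C,mask(p,"green"),20,(395,265,480,345)))
print("orange",rect(C,mask(p,"orange"),20,(170,265,255,345)))
print("block",rect(C,mask(p,"brass")|mask(p,"yellow"),28,(300,275,328,310)))
g=cv2.cvtColor(p,cv2.COLOR_BGR2GRAY)
print("plate",rect(C,cv2.inRange(g,0,60),10,(250,195,415,255)))
print("stand",rect(C,cv2.inRange(g,0,100),8,(290,268,372,313)))
print("grip",rect(C,cv2.inRange(g,0,30),132,(335,280,365,312)))
cv2.imwrite("pics/crop0.png",cv2.resize(p[190:345,170:480],None,fx=2.5,fy=2.5,interpolation=cv2.INTER_CUBIC))
E
```

```text
cam [ 481.   11. 1181.]
turq (array([618.1, 112.4,  59.5,  27.1,   8.1]), array([286., 221.]))
red (array([597.3,  26.9,  58.4,  26.4,  -0.9]), array([318., 228.]))
yellow (array([599.7, -55.7,  57.9,  26.3,   4.9]), array([349., 226.]))
purple (array([ 602.2, -136.9,   58.6,   26.4,   -1.6]), array([380., 225.]))
cap (array([599.2, 248. ,  36.9,  30.1,  89. ]), array([220., 222.]))
green (array([ 386.3, -279.5,  149.9,  148.2,  -87.3]), array([437., 307.]))
orange (array([395.9, 302.4, 150.1, 148.4,  82.5]), array([213., 307.]))
block (array([426.2,  40.1,  43.7,  20.8,  -0.9]), array([314., 293.]))
plate (array([607.4, -12.6, 405.9, 126.9, -90. ]), array([333., 225.]))
stand (array([428.2,  -6.3, 204.2, 110.5, -89.2]), array([332., 292.]))
grip (array([421.3, -46.3,  31.2,  23.7,  -8.5]), array([349., 297.]))
```

View pics/crop0.png

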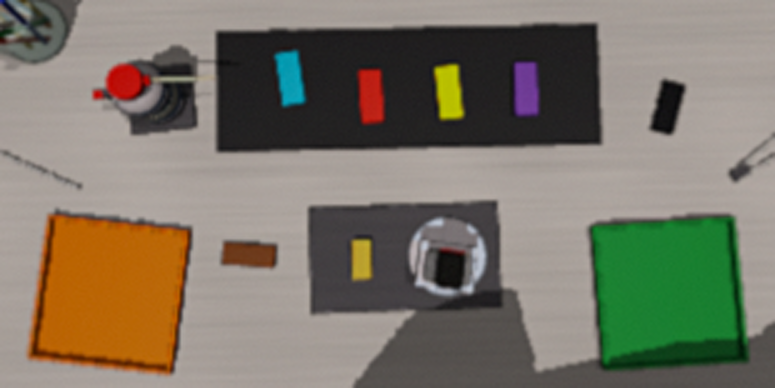

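```bash
python3 -m handwheel '[[0,0,0,0,0,6.2,0.085],[0,0,0,0,0,6.2,0.085],[0,0,0,0,0,6.2,0.085]]' | tail -3
python3 -m handwheel '[[0.015,-0.024,-0.006,0,0,0,0],[0.015,-0.024,-0.006,0,0,0,0],[0.015,-0.024,-0.006,0,0,0,0],[0.015,-0.024,-0.006,0,0,0,0],[0.015,-0.024,-0.006,0,0,0,0],[0.015,-0.024,-0.006,0,0,0,0],[0.015,-0.024,-0.006,0,0,0,0],[0.015,-0.024,-0.006,0,0,0,0]]'
python3 -m handwheel '[[0.015,-0.024,-0.006,0,0,0,0],[0.015,-0.024,-0.006,0,0,0,0],[0.015,-0.024,-0.006,0,0,0,0],[0.015,-0.024,-0.006,0,0,0,0],[0.015,-0.024,-0.006,0,0,0,0],[0.015,-0.024,-0.006,0,0,0,0],[0.015,-0.024,-0.006,0,0,0,0],[0.015,-0.024,-0.006,0,0,0,0]]'
python3 -m handwheel '[[0.015,-0.024,-0.006,0,0,0,0],[0.015,-0.024,-0.006,0,0,0,0],[0.015,-0.024,-0.006,0,0,0,0],[0.015,-0.024,-0.006,0,0,0,0],[0.015,-0.024,-0.006,0,0,0,0],[0.015,-0.024,-0.006,0,0,0,0],[0.015,-0.024,-0.006,0,0,0,0],[0.015,-0.024,-0.006,0,0,0,0],[0,0,0,0,0,0,0]]' || python3 -m handwheel '[[0.015,-0.024,-0.006,0,0,0,0],[0.015,-0.024,-0.006,0,0,0,0],[0.015,-0.024,-0.006,0,0,0,0],[0.015,-0.024,-0.006,0,0,0,0],[0.015,-0.024,-0.006,0,0,0,0],[0.015,-0.024,-0.006,0,0,0,0],[0.015,-0.024,-0.006,0,0,0,0],[0.015,-0.024,-0.006,0,0,0,0]]'
python3 -m handwheel '[[0,0,0,0,0,0,0],[0,0,0,0,0,0,0],[0,0,0,0,0,0,0]]'
cat > look.py <<'E'
import sys
from h import *
s=r.sense();p,d=r.snapshot("wrist");cv2.imwrite(f"pics/{sys.argv[1]}.png",p);np.save(sys.argv[1]+".npy",d)
import json;json.dump({k:np.array(v).tolist() for k,v in s.items()},open(sys.argv[1]+".json","w"))
E
python3 look.py w1
python3 - <<'E'
from h import *
print(r.tip_reach,{k:np.round(v,2).tolist() for k,v in r.sense().items()})
d=np.load("top0.npy");C=cam("top")
# heights around duster
v,u=np.mgrid[150:260,150:260];Z=d[150:260,150:260]
K,D,Rw,o=C
uu=cv2.undistortPoints(np.c_[u.ravel(),v.ravel()].astype(float).reshape(-1,1,2),K,D)[:,0]
P=o+(np.c_[uu,np.ones(len(uu))]*Z.ravel()[:,None])@Rw.T
Q=P[P[:,2]>100];l=cv2.connectedComponents
for x in range(540,760,20):
  print(x,[int(max(P[(abs(P[:,0]-x)<10)&(abs(P[:,1]-y)<10)][:,2],default=0)) for y in range(180,420,20)])
E
```

```text
ft_force: [-0.7, -0.4, -0.1]
finger_gap: 84.9
grip_force: 0.0
time: 1.02
tool_pos: [311.8, -375.2, 298.2]
tcp_rot: [-180.0, 0.0, -0.0]
ft_force: [0.8, 0.3, -0.0]
finger_gap: 0.0
grip_force: 0.0
time: 1.68
tool_pos: [431.8, -183.2, 346.3]
tcp_rot: [-180.0, 0.0, 0.0]
ft_force: [0.5, -0.8, -0.1]
finger_gap: -0.2
grip_force: 0.0
time: 2.35
tool_pos: [551.8, 8.9, 394.1]
tcp_rot: [-180.0, 0.0, 0.0]
ft_force: [0.3, -0.1, 0.6]
finger_gap: 0.1
grip_force: 0.0
time: 2.6
tool_pos: [551.1, 7.3, 393.6]
tcp_rot: [180.0, 0.1, 0.0]
ft_force: [-0.0, 0.0, 0.3]
finger_gap: 0.2
grip_force: 0.0
19.0 {'time': 2.65, 'joint_pos': [-4.61, -0.83, 79.08, -0.02, 101.81, 85.4], 'qd': [-0.65, -0.57, 0.33, 0.1, 0.03, 0.11], 'joint_efforts': [0.77, -49.52, -50.78, 0.07, -0.01, 0.01], 'tool_pos': [550.97, 6.84, 393.72], 'tcp_rot': [179.98, 0.07, -0.01], 'ft_force': [0.04, -0.52, -0.17], 'wrist_torque': [-0.01, 0.05, -0.03], 'grip_force': 0.0, 'finger_gap': -0.05}
540 [15, 11, 6, 5, 6, 5, 5, 5, 7, 7, 12, 14]
560 [14, 11, 18, 14, 14, 14, 6, 6, 5, 5, 4, 5]
580 [16, 13, 116, 176, 175, 130, 6, 6, 5, 6, 6, 5]
600 [133, 147, 161, 177, 177, 130, 112, 4, 7, 7, 4, 4]
620 [14, 12, 126, 175, 175, 0, 0, 6, 5, 5, 6, 7]
640 [16, 13, 14, 12, 10, 6, 6, 4, 6, 105, 212, 105]
660 [14, 12, 6, 5, 6, 6, 6, 7, 207, 211, 192, 113]
680 [11, 9, 6, 7, 6, 6, 5, 4, 204, 208, 114, 149]
700 [2, 6, 5, 5, 4, 11, 4, 7, 5, 209, 126, 196]
720 [3, 6, 7, 6, 18, 5, 9, 6, 4, 132, 133, 178]
740 [5, 7, 8, 17, 17, 17, 6, 6, 5, 135, 132, 125]validation failed for argument at $...
```

View pics/w1.png

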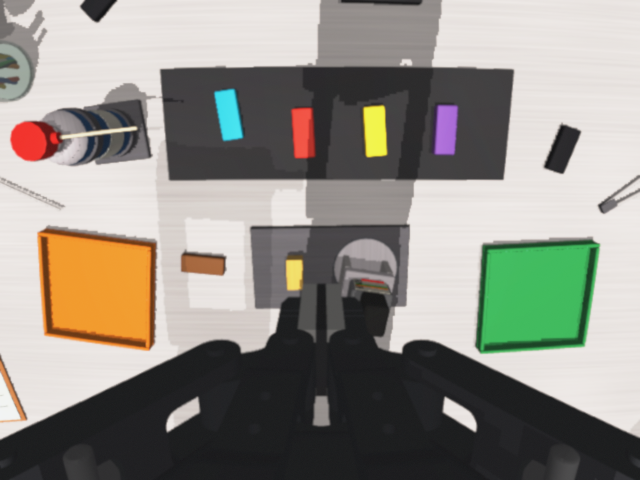

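Wrist view: the duster cap is at (36,141), the bars at (229,115), (303,132), (375,131) and (446,129), the gauge near (370,280), the block at (294,272), and the trays at (98,290) and (540,295).

Run:
```python
from h import *
import json
s=json.load(open("w1.json"));p=cv2.imread("pics/w1.png");d=np.load("w1.npy");C=cam("wrist",s)
for c in("turq","red","yellow","purple"):print(c,rect(C,mask(p,c),24,(165,70,515,180)))
m=mask(p,"red")
cs=max(cv2.findContours(m[:,:100],cv2.RETR_EXTERNAL,cv2.CHAIN_APPROX_NONE)[0],key=cv2.contourArea)
print("cap bbox",cv2.boundingRect(cs),"circ",cv2.minEnclosingCircle(cs))
print("cap depth",d[141,30],cast(C,[[33,141]],172))
print("green",rect(C,mask(p,"green"),20,(460,220,620,380)))
print("orange",rect(C,mask(p,"orange"),20,(20,220,170,380)))
print("block",rect(C,mask(p,"brass")|mask(p,"yellow"),28,(280,245,308,300)))
h=cv2.cvtColor(p,cv2.COLOR_BGR2GRAY)
print("plate",rect(C,cv2.inRange(h,0,75)|mask(p,"turq")|mask(p,"red")|mask(p,"yellow")|mask(p,"purple"),10,(155,60,520,185)))
# corners of stand top, ring, read by hand
print("stand corners",cast(C,[[250,226],[409,225],[407,306],[254,309]],8).round(1)[:,:2].tolist())
cv2.imwrite("pics/w1c.png",cv2.resize(p[215:345,240:420],None,fx=4,fy=4,interpolation=cv2.INTER_CUBIC))
t=cv2.imread("pics/top0.png");Ct=cam("top")
m=mask(t,"red")[205:240,205:245];cs=max(cv2.findContours(m,0,1)[0],key=cv2.contourArea);print(cv2.boundingRect(cs))
dt=cv2.distanceTransform(m,cv2.DIST_L2,5);k=np.unravel_index(dt.argmax(),dt.shape);print("top cap",k,dt.max(),cast(Ct,[[205+k[1],205+k[0]]],172))
```

```text
turq (array([619.6, 113.3,  57.3,  26.8,   7.9]), array([229., 114.]))
red (array([599. ,  28.9,  56.6,  24.6,   3.2]), array([303., 132.]))
yellow (array([600.9, -53.3,  57. ,  25. ,   4.6]), array([375., 131.]))
purple (array([ 6.030e+02, -1.336e+02,  5.760e+01,  2.790e+01,  4.000e-01]), array([445., 129.]))
cap bbox (11, 122, 51, 39) circ ((35.939998626708984, 138.5), 25.184492111206055)
cap depth 335.94604 [[601.09543213 249.03116178 172.        ]]
green (array([ 389.7, -274.2,  153.8,  152.3,  -87.2]), array([536., 295.]))
orange (array([399.8, 302. , 153.1, 152.9,  82.4]), array([ 97., 288.]))
block (array([429.9,  41.2,  46.5,  21. ,  -1.3]), array([294., 273.]))
plate (array([608.5, -10.3, 406.1, 127.5, -89.8]), array([336., 122.]))
stand corners [[484.5, 97.0], [485.8, -101.7], [375.0, -105.6], [370.8, 97.1]]
(8, 11, 17, 14)
top cap (np.int64(17), np.int64(15)) 7.0 [[600.36025561 250.2172483  172.        ]]
```

View pics/w1c.png

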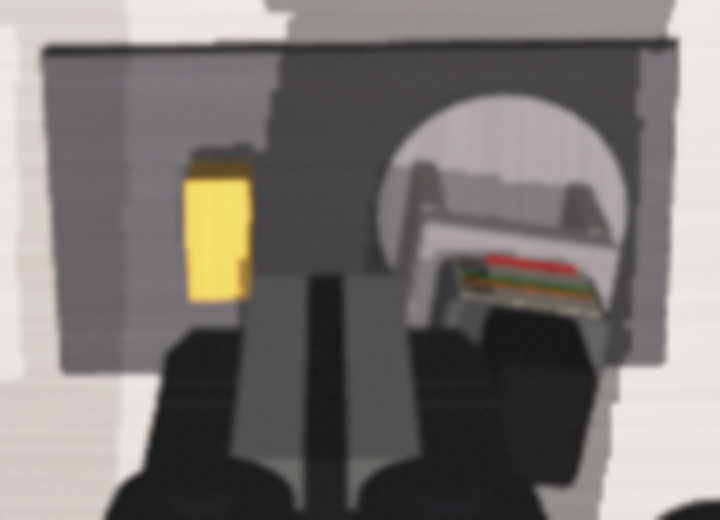

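```bash
python3 -m handwheel '[[0.0062,-0.0303,0.006,0,0,0,0],[0.0062,-0.0303,0.006,0,0,0,0],[0.0062,-0.0303,0.006,0,0,0,0],[0.0062,-0.0303,0.006,0,0,0,0],[0.0062,-0.0303,0.006,0,0,0,0],[0.0062,-0.0303,0.006,0,0,0,0],[0.0062,-0.0303,0.006,0,0,0,0],[0.0062,-0.0303,0.006,0,0,0,0]]' | head -1
python3 -m handwheel '[[0,0,0.024,0,0,0,0],[0,0,0.024,0,0,0,0],[0,0,0.024,0,0,0,0],[0,0,0.024,0,0,0,0],[0,0,0.024,0,0,0,0],[0,0,0.015,0,0,0,0],[0,0,0,0,0,0,0],[0,0,0,0,0,0,0]]'
python3 look.py w2
python3 - <<'E'
from h import *
p=cv2.imread("pics/w2.png");cv2.imwrite("pics/w2c.png",p[120:480,120:520])
E
```

```text
time: 3.32
time: 3.98
tool_pos: [600.3, 248.5, 210.3]
tcp_rot: [179.9, 0.1, -0.1]
ft_force: [0.0, 1.2, 1.2]
finger_gap: 0.3
grip_force: 0.0
```

View pics/w2c.png

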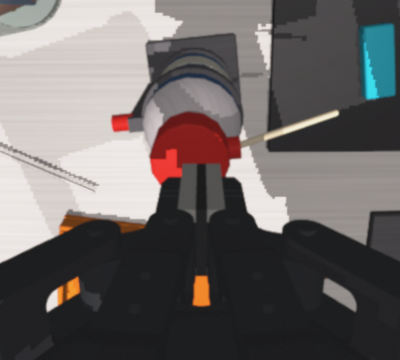

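Fingers stand over the cap about 4 mm off its centre in y (cap centre at column 190, fingers at 201). I shift 4 mm and press gently.

```bash
python3 -m handwheel '[[0,-0.004,0.009,0,0,0,0],[0,0,0.004,0,0,0,0],[0,0,0.002,0,0,0,0],[0,0,0,0,0,0,0],[0,0,0,0,0,0,0],[0,0,0,0,0,0,0]]'
python3 -m handwheel '[[0,0,0.002,0,0,0,0],[0,0,0.002,0,0,0,0],[0,0,0,0,0,0,0],[0,0,0,0,0,0,0]]'
```

```text
time: 4.53
tool_pos: [601.1, 253.9, 196.7]
tcp_rot: [-180.0, -0.0, 0.0]
ft_force: [-0.2, -0.5, -0.7]
finger_gap: -0.2
grip_force: 0.0
time: 4.87
tool_pos: [600.8, 253.8, 192.1]
tcp_rot: [180.0, 0.0, 0.0]
ft_force: [0.6, 0.3, 0.5]
finger_gap: 0.3
grip_force: 0.0
```

```bash
python3 -m handwheel '[[0,0,0.0025,0,0,0,0],[0,0,0.0025,0,0,0,0],[0,0,0,0,0,0,0],[0,0,0,0,0,0,0],[0,0,0,0,0,0,0]]'
```

```text
time: 5.28
tool_pos: [601.2, 253.9, 187.8]
tcp_rot: [-180.0, -0.0, 0.0]
ft_force: [-0.3, -0.3, 3.1]
finger_gap: -0.0
grip_force: 1.5
```

```bash
python3 -m handwheel '[[0,0,0.0018,0,0,0,0],[0,0,0,0,0,0,0],[0,0,0,0,0,0,0]]'
```

```text
time: 5.53
tool_pos: [601.2, 253.9, 185.8]
tcp_rot: [-180.0, -0.0, 0.0]
ft_force: [-0.3, 0.7, 4.4]
finger_gap: 0.1
grip_force: 2.1
```

```bash
python3 -m handwheel '[[0,0,0,0,0,0,0],[0,0,-0.006,0,0,0,0],[0,0,-0.03,0,0,0,0],[0,0,-0.03,0,0,0,0],[0,0,-0.02,0,0,0,0],[-0.015,0.025,0,0,0,0,0],[-0.015,0.025,0,0,0,0,0],[-0.015,0.025,0,0,0,0,0]]'|head -4
python3 -m handwheel '[[-0.015,0.025,0,0,0,0,0],[-0.015,0.025,0,0,0,0,0],[-0.015,0.025,0,0,0,0,0.06],[-0.015,0.025,0,0,0,0,0.06],[-0.015,0.025,0,0,0,0,0.06],[-0.015,0.025,0,0,0,0,0.06],[-0.015,0.025,0,0,0,0,0.06],[-0.015,0.025,0,0,0,0,0.06]]'|head -1
python3 -m handwheel '[[-0.015,0.025,0,0,0,0,0.06],[0,0,0,0,0,0,0.06],[0,0,0,0,0,0,0.06],[0,0,0,0,0,0,0.06]]'
python3 look.py w3
python3 - <<'E'
from h import *
import json
s=json.load(open("w3.json"));p=cv2.imread("pics/w3.png");C=cam("wrist",s)
g=cv2.cvtColor(p,cv2.COLOR_BGR2GRAY);print(s["tool_pos"])
m=mask(p,"brass")|mask(p,"yellow");print(rect(C,m,28))
E
```

```text
time: 6.2
tool_pos: [555.1, 178.3, 271.5]
tcp_rot: [180.0, 0.0, 0.1]
ft_force: [0.1, -0.7, -0.7]
time: 6.87
time: 7.2
tool_pos: [420.9, -46.0, 271.4]
tcp_rot: [-180.0, 0.0, -0.0]
ft_force: [0.2, 0.2, 0.2]
finger_gap: 60.2
grip_force: 0.0
[420.93097312295146, -46.01703428339192, 271.4412547104643]
(array([4.28e+02, 3.99e+01, 4.10e+01, 2.35e+01, 4.00e-01]), array([225., 186.]))
```

View pics/w3.png

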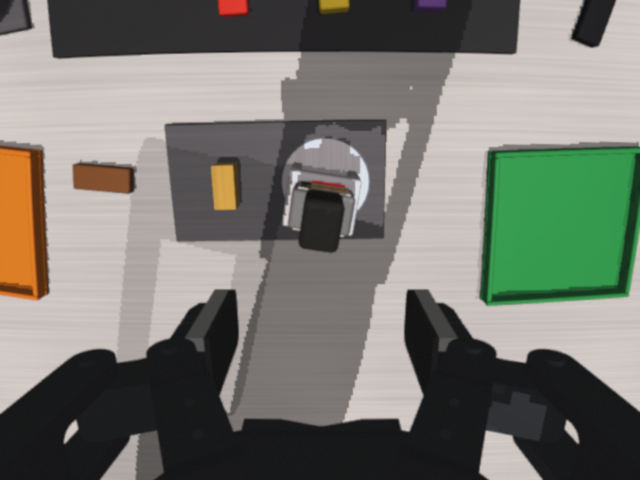

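Gauge grip is at about (320,233) on its top face; the parking ring spans columns 283–369 with its top at row 137; the block is at (225,187).

Run:
```python
from h import *
import json
s=json.load(open("w3.json"));p=cv2.imread("pics/w3.png");C=cam("wrist",s);d=np.load("w3.npy")
print("ring top/left/right",cast(C,[[326,137],[283,183],[369,183]],8).round(1).tolist())
print("stand",cast(C,[[165,124],[386,120],[383,238],[177,241]],8).round(1)[:,:2].tolist())
v,u=np.mgrid[190:260,290:355];Z=d[190:260,290:355].ravel()
uu=cv2.undistortPoints(np.c_[u.ravel(),v.ravel()].astype(float).reshape(-1,1,2),C[0],C[1])[:,0]
P=C[3]+(np.c_[uu,np.ones(len(uu))]*Z[:,None])@C[2].T
t=P[(abs(P[:,2]-140)<5)];print(len(t),np.median(t[:,2]),cv2.minAreaRect(t[:,:2].astype(np.float32)),t.mean(0))
def q(z0,z1):
    k=P[(P[:,2]>z0)&(P[:,2]<z1)];return len(k)
print([ (z,q(z,z+5)) for z in range(60,150,5)])
```

```text
ring top/left/right [[469.2, -49.2, 8.0], [427.6, -9.6, 8.0], [427.6, -89.0, 8.0]]
stand [[481.9, 96.0], [484.3, -102.7], [374.7, -103.9], [371.8, 94.5]]
2076 139.62425252925777 ((420.9208984375, -44.342201232910156), (25.944440841674805, 34.1256103515625), 81.21089935302734) [421.89793632 -44.39095177 139.44364892]
[(60, 21), (65, 86), (70, 2), (75, 6), (80, 13), (85, 32), (90, 35), (95, 597), (100, 309), (105, 40), (110, 50), (115, 44), (120, 53), (125, 38), (130, 53), (135, 1410), (140, 666), (145, 0)]
```

```bash
python3 -m handwheel '[[0.0004,-0.0017,0,0,0,4.4,0.06],[0,0,0,0,0,4.4,0.06],[0,0,0.03,0,0,0,0.06],[0,0,0.03,0,0,0,0.06],[0,0,0.03,0,0,0,0.06],[0,0,0.03,0,0,0,0.06],[0,0,0.02,0,0,0,0.06],[0,0,0.01,0,0,0,0.06]]' 35
python3 -m handwheel '[[0,0,0,0,0,0,0.06],[0,0,0,0,0,0,0.0],[0,0,0,0,0,0,0],[0,0,0,0,0,0,0],[0,0,0,0,0,0,0],[0,0,0,0,0,0,0],[0,0,0,0,0,0,0],[0,0,0,0,0,0,0]]' 35
python3 - <<'E'
from h import *
import json
s=json.load(open("w3.json"));p=cv2.imread("pics/w3.png");C=cam("wrist",s);d=np.load("w3.npy")
v,u=np.mgrid[150:225,200:250];Z=d[150:225,200:250].ravel()
uu=cv2.undistortPoints(np.c_[u.ravel(),v.ravel()].astype(float).reshape(-1,1,2),C[0],C[1])[:,0]
P=C[3]+(np.c_[uu,np.ones(len(uu))]*Z[:,None])@C[2].T
t=P[(P[:,2]>22)&(P[:,2]<35)];print("block",np.median(t[:,2]),cv2.minAreaRect(t[:,:2].astype(np.float32)));print(np.median(P[:,2][P[:,2]<15]))
E
```

```text
time: 7.92
tool_pos: [419.6, -43.0, 118.0]
tcp_rot: [-180.0, 0.3, -8.7]
ft_force: [0.1, -0.4, -0.6]
finger_gap: 60.2
grip_force: 0.0
time: 8.58
tool_pos: [422.9, -44.9, 123.4]
tcp_rot: [180.0, -0.2, -8.8]
ft_force: [-0.3, -0.8, 6.0]
finger_gap: 25.9
grip_force: 37.0
block 27.941992839965394 ((426.8773193359375, 41.3480224609375), (40.23769760131836, 20.829696655273438), 0.748160719871521)
8.157007000761155
```

```bash
python3 -m handwheel '[[0,0,-0.01,0,0,0,0],[0,0,-0.02,0,0,0,0],[0,0,-0.02,0,0,-4.8,0],[0,0,-0.01,0,0,-4.8,0],[0.002,-0.02,0,0,0,0,0],[0.002,-0.03,0,0,0,0,0],[0.001,-0.03,0,0,0,0,0],[0,-0.006,0,0,0,0,0]]' 
python3 -m handwheel '[[0,0,0,0,0,0,0],[0,0,0,0,0,0,0],[0,0,0,0,0,0,0]]' 
python3 look.py w4; python3 -c "
import cv2;p=cv2.imread('pics/w4.png');cv2.imwrite('pics/w4c.png',cv2.resize(p[130:430,180:460],None,fx=2,fy=2))"
```

```text
time: 9.25
tool_pos: [424.4, 45.0, 181.6]
tcp_rot: [-179.9, 0.1, 0.9]
ft_force: [0.2, -0.3, -5.6]
finger_gap: 25.5
grip_force: 36.9
time: 9.5
tool_pos: [424.9, 41.0, 181.4]
tcp_rot: [180.0, 0.0, 0.8]
ft_force: [0.2, -0.2, -5.5]
finger_gap: 25.5
grip_force: 37.1
```

View pics/w4c.png

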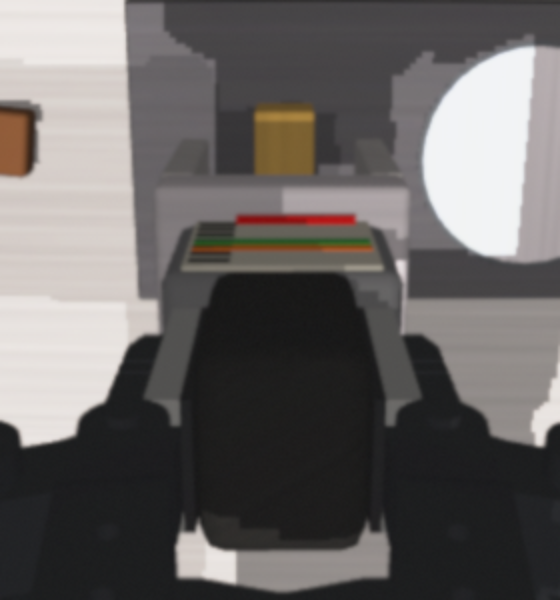

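```bash
python3 -m handwheel '[[0.002,0,0.015,0,0,0,0],[0,0,0.015,0,0,0,0],[0,0,0.015,0,0,0,0],[0,0,0.008,0,0,0,0],[0,0,0.003,0,0,0,0],[0,0,0.002,0,0,0,0],[0,0,0,0,0,0,0],[0,0,0,0,0,0,0]]' 
python3 -m handwheel '[[0,0,0.001,0,0,0,0],[0,0,0.001,0,0,0,0],[0,0,0,0,0,0,0],[0,0,0,0,0,0,0]]'
```

```text
time: 10.22
tool_pos: [427.8, 41.4, 124.3]
tcp_rot: [180.0, -0.1, 0.8]
ft_force: [-0.1, -0.9, -3.5]
finger_gap: 25.8
grip_force: 37.2
time: 10.55
tool_pos: [428.2, 41.6, 123.5]
tcp_rot: [180.0, -0.1, 0.8]
ft_force: [-4.6, -0.4, 9.1]
finger_gap: 25.7
grip_force: 38.9
```

```bash
python3 -m handwheel '[[0,0,0,0,0,0,0.045],[0,0,0,0,0,0,0.045],[0,0,0,0,0,0,0.045],[0,0,0,0,0,0,0.045],[0,0,0,0,0,0,0.045],[0,0,0,0,0,0,0.045],[0,0,0,0,0,0,0.045],[0,0,0,0,0,0,0.045]]' 
python3 -m handwheel '[[0,0,0,0,0,0,0.045],[0,0,0,0,0,0,0.045],[0,0,0,0,0,0,0.045],[0,0,0,0,0,0,0.045],[0,0,0,0,0,0,0.045],[0,0,0,0,0,0,0.045],[0,0,0,0,0,0,0.045],[0,0,0,0,0,0,0.045]]' 
python3 look.py w5; python3 -c "
import cv2;p=cv2.imread('pics/w5.png');cv2.imwrite('pics/w5c.png',cv2.resize(p[130:430,180:460],None,fx=2,fy=2))"
```

```text
time: 11.22
tool_pos: [427.2, 41.6, 121.4]
tcp_rot: [-180.0, 0.0, 0.8]
ft_force: [-0.3, 0.4, -0.9]
finger_gap: 45.1
grip_force: 0.0
time: 11.88
tool_pos: [427.2, 41.6, 121.5]
tcp_rot: [180.0, 0.0, 0.8]
ft_force: [0.4, 0.3, -1.1]
finger_gap: 44.8
grip_force: 0.0
```

View pics/w5c.png

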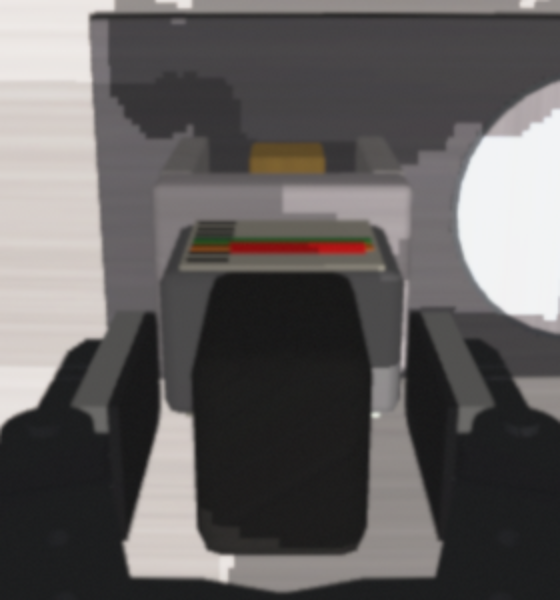

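```bash
cat > ptr.py <<'E'
import sys,json
from h import *
def pts(n,roi=(255,225,385,275)):
    s=json.load(open(n+".json"));p=cv2.imread(f"pics/{n}.png");C=cam("wrist",s);d=np.load(n+".npy")
    x0,y0,x1,y1=roi;v,u=np.mgrid[y0:y1,x0:x1];Z=d[y0:y1,x0:x1].ravel()
    uu=cv2.undistortPoints(np.c_[u.ravel(),v.ravel()].astype(float).reshape(-1,1,2),C[0],C[1])[:,0]
    P=C[3]+(np.c_[uu,np.ones(len(uu))]*Z[:,None])@C[2].T
    R={}
    for c in("red","green","orange"):
        k=mask(p[y0:y1,x0:x1],c).ravel()>0
        if k.sum():R[c]=P[k].mean(0).round(1).tolist()+[int(k.sum()),float(v.ravel()[k].mean().round(1)),float(v.ravel()[k].min()),float(v.ravel()[k].max())]
    print(n,"tcp z",round(s["tool_pos"][2],1),R)
for n in sys.argv[1:]:pts(n)
E
python3 ptr.py w4 w5
```

```text
w4 tcp z 181.4 {'red': [439.9, 39.7, 130.3, 235, 239.5, 238.0, 241.0], 'green': [439.4, 41.6, 144.1, 160, 250.5, 250.0, 251.0], 'orange': [439.0, 43.8, 147.1, 194, 253.6, 253.0, 255.0]}
w5 tcp z 121.5 {'red': [443.0, 39.8, 92.2, 362, 253.8, 251.0, 256.0], 'green': [441.8, 54.4, 84.8, 22, 250.1, 250.0, 251.0], 'orange': [442.6, 49.6, 90.2, 109, 252.7, 251.0, 255.0]}
```

```bash
cat > bars.py <<'E'
import sys,json
from h import *
def bars(n,cols=("turq","red","yellow","purple"),lo=15,hi=32):
    s=json.load(open(n+".json"));p=cv2.imread(f"pics/{n}.png");C=cam("wrist",s);d=np.load(n+".npy")
    v,u=np.mgrid[0:480,0:640];uu=cv2.undistortPoints(np.c_[u.ravel(),v.ravel()].astype(float).reshape(-1,1,2),C[0],C[1])[:,0]
    P=C[3]+(np.c_[uu,np.ones(len(uu))]*d.ravel()[:,None])@C[2].T
    for c in cols:
        k=(mask(p,c).ravel()>0)&(P[:,2]>lo)&(P[:,2]<hi)&(abs(P[:,0]-600)<120)&(abs(P[:,1])<215)
        m=np.uint8(k.reshape(480,640)*255);nb,l,st,_=cv2.connectedComponentsWithStats(m)
        if nb<2:print(c,None);continue
        j=1+st[1:,4].argmax();q=P[(l.ravel()==j)]
        z=np.median(q[:,2]);q=q[abs(q[:,2]-z)<3]
        (x,y),(a,b),t=cv2.minAreaRect(q[:,:2].astype(np.float32))
        if a<b:a,b,t=b,a,t+90
        print(c,np.round([x,y,z,a,b,(t+90)%180-90],1),len(q))
if __name__=="__main__":
    for n in sys.argv[1:]:print(n);bars(n)
E
python3 bars.py w1
python3 -m handwheel '[[0,0,0,0,0,0,0],[0,0,0,0,0,0,0],[0,0,0,0,0,0,0],[0,0,0,0,0,0,0],[0,0,-0.01,0,0,0,0],[0,0,-0.02,0,0,0,0],[0,0,-0.02,0,0,0,0],[0,0,-0.02,0,0,0,0]]' 
python3 -m handwheel '[[0.02,-0.008,0,0,0,0,0],[0.02,-0.008,0,0,0,0,0],[0.02,-0.008,0,0,0,0,0],[0.02,-0.008,0,0,0,0,0],[0.01,-0.008,0,0,0,0,0],[0,-0.008,0,0,0,0,0],[0,0,0,0,0,0,0],[0,0,0,0,0,0,0]]' 
python3 look.py w6; python3 bars.py w6
```

```text
w1
turq [619.8 114.5  21.9  56.3  24.7   7.2] 1027
red [598.7  29.   22.1  56.7  23.1   2.5] 991
yellow [600.6 -53.   26.   55.7  24.2   4.9] 1047
purple [ 6.030e+02 -1.342e+02  2.590e+01  5.530e+01  2.510e+01  4.000e-01] 1036
time: 12.6
tool_pos: [426.2, 41.6, 191.8]
tcp_rot: [-180.0, 0.1, 0.8]
ft_force: [0.1, 0.3, -5.0]
finger_gap: 25.3
grip_force: 35.2
time: 13.27
tool_pos: [515.5, 91.0, 190.9]
tcp_rot: [180.0, 0.1, 0.9]
ft_force: [0.6, -0.1, -5.2]
finger_gap: 25.9
grip_force: 35.5
w6
turq [619.  114.4  22.   56.2  24.5   8.1] 3264
red [598.6  29.2  22.   55.8  24.3   3.4] 3052
yellow [600.5 -53.3  26.   55.9  25.    4.1] 2805
purple [ 602.2 -123.1   23.    55.5   10.1    7.8] 665
```

```bash
python3 -m handwheel '[[0.0262,-0.0055,0,0,0,0,0],[0.0262,-0.0055,0,0,0,0,0],[0.0262,-0.0055,0,0,0,0,0],[0.0262,-0.0055,0,0,0,0,0],[0,0,0,0,0,-3.6,0],[0,0,0,0,0,-3.6,0],[0,0,0,0,0,0,0],[0,0,0,0,0,0,0]]' 
python3 -m handwheel '[[0,0,0.015,0,0,0,0],[0,0,0.015,0,0,0,0],[0,0,0.015,0,0,0,0],[0,0,0.01,0,0,0,0],[0,0,0.006,0,0,0,0],[0,0,0.003,0,0,0,0],[0,0,0,0,0,0,0],[0,0,0,0,0,0,0]]'
python3 -m handwheel '[[0,0,0.0015,0,0,0,0],[0,0,0.001,0,0,0,0],[0,0,0,0,0,0,0],[0,0,0,0,0,0,0]]'
```

```text
time: 13.98
tool_pos: [620.4, 113.8, 191.4]
tcp_rot: [180.0, 0.0, 7.9]
ft_force: [-0.4, 0.5, -5.5]
finger_gap: 25.7
grip_force: 35.4
time: 14.65
tool_pos: [621.3, 114.4, 128.4]
tcp_rot: [180.0, -0.1, 8.0]
ft_force: [-0.3, -0.4, -4.0]
finger_gap: 25.4
grip_force: 35.5
time: 14.98
tool_pos: [621.4, 114.4, 125.5]
tcp_rot: [180.0, -0.1, 8.0]
ft_force: [0.7, 0.1, -4.6]
finger_gap: 25.8
grip_force: 35.5
```

```bash
python3 -m handwheel '[[0,0,0.001,0,0,0,0],[0,0,0.001,0,0,0,0],[0,0,0,0,0,0,0],[0,0,0,0,0,0,0]]'
```

```text
time: 15.32
tool_pos: [621.5, 114.5, 123.9]
tcp_rot: [-180.0, -0.1, 8.0]
ft_force: [-0.2, 0.8, 1.4]
finger_gap: 25.5
grip_force: 36.3
```

```bash
python3 -m handwheel '[[0,0,0,0,0,0,0.045],[0,0,0,0,0,0,0.045],[0,0,0,0,0,0,0.045],[0,0,0,0,0,0,0.045],[0,0,0,0,0,0,0.045],[0,0,0,0,0,0,0.045],[0,0,0,0,0,0,0.045],[0,0,0,0,0,0,0.045]]' |head -2
python3 -m handwheel '[[0,0,0,0,0,0,0.045],[0,0,0,0,0,0,0.045],[0,0,0,0,0,0,0.045],[0,0,0,0,0,0,0.045],[0,0,0,0,0,0,0.045],[0,0,0,0,0,0,0.045],[0,0,0,0,0,0,0.045],[0,0,0,0,0,0,0.045]]' 
python3 look.py w7;python3 ptr.py w7; python3 bars.py w7; python3 -c "
import cv2;p=cv2.imread('pics/w7.png');cv2.imwrite('pics/w7c.png',cv2.resize(p[130:430,180:460],None,fx=2,fy=2))"
```

```text
time: 15.98
tool_pos: [621.0, 114.3, 123.0]
time: 16.65
tool_pos: [621.0, 114.3, 123.0]
tcp_rot: [180.0, -0.0, 8.0]
ft_force: [0.1, 0.7, -0.1]
finger_gap: 45.0
grip_force: 0.0
w7 tcp z 123.0 {'red': [638.0, 114.8, 85.7, 289, 245.2, 243.0, 247.0], 'green': [634.9, 129.5, 86.8, 38, 248.5, 248.0, 249.0], 'orange': [636.6, 117.3, 88.8, 249, 250.1, 247.0, 253.0]}
w7
turq [641.4 117.9  21.8  23.7  11.1 -81.7] 883
red [598.8  29.6  21.9  56.1  24.5   2.9] 3474
yellow [600.8 -53.   26.   55.6  25.2   4.1] 2997
purple None
```

View pics/w7c.png

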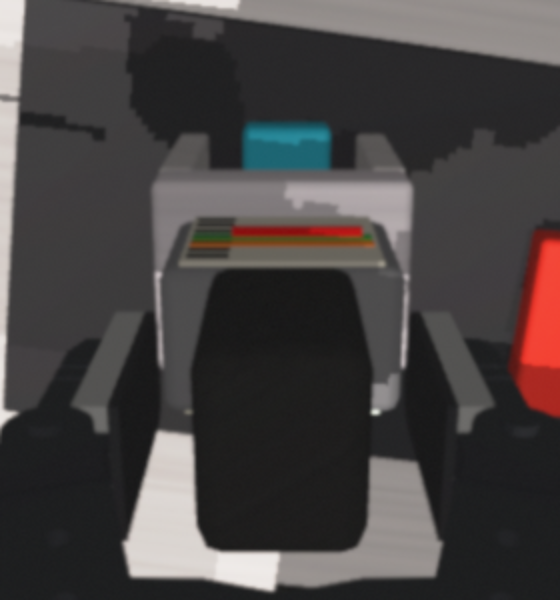

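Bar 1 is turquoise and the legs straddle it; the pointer sits at the green band, so it reads 12 mm.

```bash
python3 -m handwheel '[[0,0,0,0,0,0,0],[0,0,0,0,0,0,0],[0,0,0,0,0,0,0],[0,0,0,0,0,0,0],[0,0,0,0,0,0,0],[0,0,-0.01,0,0,0,0],[0,0,-0.02,0,0,0,0],[0,0,-0.015,0,0,0,0]]' |head -6
python3 -m handwheel '[[-0.0082,0.0203,0,0,0,0,0],[-0.0082,0.0203,0,0,0,0,0],[-0.0082,0.0203,0,0,0,0,0],[-0.0082,0.0203,0,0,0,4.8,0],[0,0,0,0,0,0,0],[0,0,0,0,0,0,0]]'
python3 look.py w8; python3 bars.py w8
```

```text
time: 17.37
tool_pos: [620.0, 114.2, 167.9]
tcp_rot: [-180.0, 0.2, 8.0]
ft_force: [1.4, -0.2, -4.9]
finger_gap: 25.6
grip_force: 35.4
time: 17.87
tool_pos: [599.1, 28.2, 167.7]
tcp_rot: [-180.0, 0.1, 3.1]
ft_force: [0.1, 1.2, -5.5]
finger_gap: 25.3
grip_force: 36.5
w8
turq [619.  114.3  21.9  56.4  24.5   7.6] 3102
red [615.   30.4  21.9  23.4  22.8 -86.3] 1263
yellow [600.6 -49.2  26.   55.2  17.    3.1] 1669
purple [ 6.027e+02 -1.340e+02  2.580e+01  5.640e+01  2.520e+01 -2.000e-01] 2809
```

```bash
python3 -m handwheel '[[0,0,0.012,0,0,0,0],[0,0,0.012,0,0,0,0],[0,0,0.01,0,0,0,0],[0,0,0.006,0,0,0,0],[0,0,0.002,0,0,0,0],[0,0,0,0,0,0,0],[0,0,0,0,0,0,0]]'
python3 -m handwheel '[[0,0,0.001,0,0,0,0],[0,0,0.001,0,0,0,0],[0,0,0.0005,0,0,0,0],[0,0,0,0,0,0,0],[0,0,0,0,0,0,0]]'
```

```text
time: 18.5
tool_pos: [599.7, 29.5, 125.9]
tcp_rot: [-180.0, 0.0, 3.2]
ft_force: [0.2, 0.7, -3.4]
finger_gap: 25.3
grip_force: 36.6
time: 18.92
tool_pos: [600.2, 29.3, 123.9]
tcp_rot: [180.0, -0.1, 3.2]
ft_force: [0.8, -0.5, -4.7]
finger_gap: 25.3
grip_force: 36.6
```

```bash
python3 -m handwheel '[[0,0,0.001,0,0,0,0],[0,0,0.0005,0,0,0,0],[0,0,0,0,0,0,0],[0,0,0,0,0,0,0]]'
python3 -m handwheel '[[0,0,0,0,0,0,0.045],[0,0,0,0,0,0,0.045],[0,0,0,0,0,0,0.045],[0,0,0,0,0,0,0.045],[0,0,0,0,0,0,0.045],[0,0,0,0,0,0,0.045],[0,0,0,0,0,0,0.045],[0,0,0,0,0,0,0.045]]' |head -2
python3 -m handwheel '[[0,0,0,0,0,0,0.045],[0,0,0,0,0,0,0.045],[0,0,0,0,0,0,0.045],[0,0,0,0,0,0,0.045],[0,0,0,0,0,0,0.045],[0,0,0,0,0,0,0.045],[0,0,0,0,0,0,0.045],[0,0,0,0,0,0,0.045]]' 
python3 look.py w9;python3 ptr.py w9; python3 bars.py w9
```

```text
time: 19.25
tool_pos: [600.3, 29.4, 123.0]
tcp_rot: [180.0, -0.1, 3.2]
ft_force: [-1.9, 0.1, 5.7]
finger_gap: 25.6
grip_force: 37.7
time: 19.92
tool_pos: [599.8, 29.4, 121.9]
time: 20.58
tool_pos: [599.8, 29.4, 122.0]
tcp_rot: [-180.0, 0.0, 3.2]
ft_force: [-0.7, 0.1, -0.3]
finger_gap: 45.1
grip_force: 0.0
w9 tcp z 122.0 {'red': [617.2, 28.8, 86.1, 326, 245.0, 243.0, 247.0], 'green': [615.4, 41.3, 86.8, 22, 248.1, 248.0, 249.0], 'orange': [615.9, 30.7, 89.3, 295, 250.4, 247.0, 253.0]}
w9
turq [619.3 114.1  21.9  55.9  24.4   8. ] 4323
red [620.7  30.5  21.8  23.5  11.3 -87.4] 910
yellow [ 6.001e+02 -4.490e+01  2.600e+01  5.560e+01  1.130e+01  4.000e-01] 1492
purple [ 6.027e+02 -1.339e+02  2.570e+01  5.610e+01  2.540e+01 -1.000e-01] 3733
```

```bash
python3 -m handwheel '[[0,0,0,0,0,0,0],[0,0,0,0,0,0,0],[0,0,0,0,0,0,0],[0,0,0,0,0,0,0],[0,0,0,0,0,0,0],[0,0,-0.01,0,0,0,0],[0,0,-0.02,0,0,0,0],[0,0,-0.015,0,0,0,0]]' |head -6
python3 -m handwheel '[[-0.0008,0.0206,0,0,0,0,0],[-0.0008,0.0206,0,0,0,0,0],[-0.0008,0.0206,0,0,0,0,0],[-0.0008,0.0206,0,0,0,-1,0],[0,0,0,0,0,0,0],[0,0,0,0,0,0,0]]'
python3 look.py w10; python3 bars.py w10
python3 -m handwheel '[[0,0,0.012,0,0,0,0],[0,0,0.012,0,0,0,0],[0,0,0.01,0,0,0,0],[0,0,0.006,0,0,0,0],[0,0,0.002,0,0,0,0],[0,0,0,0,0,0,0],[0,0,0,0,0,0,0]]'
python3 -m handwheel '[[0,0,0.001,0,0,0,0],[0,0,0.001,0,0,0,0],[0,0,0.0005,0,0,0,0],[0,0,0,0,0,0,0],[0,0,0,0,0,0,0]]'
```

```text
time: 21.3
tool_pos: [598.8, 29.5, 167.0]
tcp_rot: [-180.0, 0.2, 3.2]
ft_force: [-0.2, 0.2, -4.0]
finger_gap: 25.7
grip_force: 35.4
time: 21.8
tool_pos: [600.6, -54.0, 166.6]
tcp_rot: [-180.0, 0.1, 4.1]
ft_force: [0.3, 1.1, -5.5]
finger_gap: 25.7
grip_force: 36.5
w10
turq [619.3 114.1  21.8  56.2  25.2   7.7] 2973
red [598.9  28.8  21.9  55.6  24.3   3.1] 2958
yellow [628.4 -50.6  20.7   0.    0.    0. ] 1
purple [ 6.028e+02 -1.343e+02  2.590e+01  5.620e+01  2.440e+01 -5.000e-01] 2973
time: 22.43
tool_pos: [601.1, -52.9, 125.0]
tcp_rot: [-180.0, 0.0, 4.2]
ft_force: [-2.0, -0.1, -4.6]
finger_gap: 25.6
grip_force: 36.6
time: 22.85
tool_pos: [601.6, -53.1, 122.9]
tcp_rot: [180.0, -0.1, 4.2]
ft_force: [0.8, -0.3, -4.2]
finger_gap: 25.5
grip_force: 36.6
```

```bash
python3 - <<'E'
from h import *
p=cv2.imread("pics/w10.png");h=cv2.cvtColor(p,cv2.COLOR_BGR2HSV)
for y in range(130,240,12):print(y,[tuple(h[y,x].tolist()) for x in range(280,361,16)])
E
python3 look.py w11;python3 - <<'E'
from h import *
h=cv2.cvtColor(cv2.imread("pics/w11.png"),cv2.COLOR_BGR2HSV)
for y in range(170,225,8):print(y,[tuple(h[y,x].tolist()) for x in range(280,361,16)])
E
```

```text
130 [(135, 12, 41), (165, 13, 40), (135, 12, 42), (150, 12, 41), (140, 18, 42), (135, 13, 40)]
142 [(0, 12, 41), (165, 12, 41), (135, 12, 41), (135, 13, 40), (140, 18, 42), (140, 18, 42)]
154 [(0, 12, 41), (150, 7, 39), (135, 12, 42), (150, 18, 42), (140, 18, 42), (140, 19, 41)]
166 [(165, 12, 41), (0, 12, 41), (140, 18, 42), (150, 19, 41), (140, 19, 41), (135, 12, 42)]
178 [(150, 8, 32), (150, 8, 32), (23, 199, 123), (23, 199, 127), (135, 12, 42), (130, 18, 42)]
190 [(120, 8, 31), (150, 8, 32), (23, 202, 158), (23, 200, 154), (120, 8, 33), (135, 12, 42)]
202 [(0, 12, 86), (165, 16, 31), (23, 202, 150), (23, 201, 151), (0, 8, 32), (10, 10, 79)]
214 [(0, 9, 88), (0, 10, 74), (21, 111, 126), (21, 110, 125), (0, 10, 74), (0, 9, 87)]
226 [(170, 12, 131), (165, 12, 130), (174, 10, 130), (170, 12, 131), (173, 12, 176), (173, 13, 177)]
238 [(6, 14, 91), (3, 30, 93), (1, 210, 135), (0, 208, 135), (0, 212, 178), (6, 41, 117)]
170 [(150, 13, 39), (165, 13, 40), (165, 13, 40), (165, 13, 40), (0, 6, 40), (150, 7, 39)]
178 [(150, 6, 40), (165, 13, 40), (150, 6, 40), (150, 13, 39), (150, 13, 40), (165, 13, 40)]
186 [(165, 16, 32), (0, 8, 34), (150, 13, 40), (165, 13, 39), (165, 13, 40), (165, 13, 40)]
194 [(150, 8, 32), (150, 16, 31), (23, 202, 150), (23, 204, 165), (23, 188, 121), (160, 18, 42)]
202 [(8, 12, 87), (0, 0, 31), (23, 201, 152), (23, 199, 192), (23, 200, 125), (0, 6, 79)]
210 [(10, 10, 78), (150, 16, 32), (23, 199, 151), (23, 203, 151), (23, 196, 125), (8, 13, 78)]
218 [(173, 10, 102), (168, 13, 102), (173, 10, 101), (0, 10, 101), (174, 12, 103), (168, 12, 103)]
```

```bash
sed -i 's/"yellow":((24/"yellow":((21/' h.py; python3 -m handwheel '[[0,0,0.001,0,0,0,0],[0,0,0.0005,0,0,0,0],[0,0,0,0,0,0,0],[0,0,0,0,0,0,0]]'
python3 -m handwheel '[[0,0,0,0,0,0,0.045],[0,0,0,0,0,0,0.045],[0,0,0,0,0,0,0.045],[0,0,0,0,0,0,0.045],[0,0,0,0,0,0,0.045],[0,0,0,0,0,0,0.045],[0,0,0,0,0,0,0.045],[0,0,0,0,0,0,0.045]]' |head -2
python3 -m handwheel '[[0,0,0,0,0,0,0.045],[0,0,0,0,0,0,0.045],[0,0,0,0,0,0,0.045],[0,0,0,0,0,0,0.045],[0,0,0,0,0,0,0.045],[0,0,0,0,0,0,0.045],[0,0,0,0,0,0,0.045],[0,0,0,0,0,0,0.045]]' 
python3 look.py w12;python3 ptr.py w12; python3 bars.py w12
```

```text
time: 23.23
tool_pos: [601.8, -53.2, 122.1]
tcp_rot: [180.0, -0.1, 4.2]
ft_force: [-1.5, 0.2, 6.1]
finger_gap: 25.3
grip_force: 37.8
time: 23.9
tool_pos: [601.2, -53.1, 120.9]
time: 24.57
tool_pos: [601.2, -53.1, 121.0]
tcp_rot: [180.0, -0.0, 4.2]
ft_force: [-0.5, -0.8, 0.1]
finger_gap: 45.1
grip_force: 0.0
w12 tcp z 121.0 {'red': [619.1, -53.4, 90.6, 333, 248.0, 246.0, 250.0], 'green': [617.0, -40.4, 86.5, 26, 247.8, 247.0, 248.0], 'orange': [617.6, -49.5, 90.1, 123, 250.7, 247.0, 251.0]}
w12
turq [619.4 114.   21.8  56.1  25.6   7.6] 4034
red [598.6  28.7  21.9  56.2  23.8   3. ] 4055
yellow [623.4 -51.2  25.8  23.6  10.5 -86. ] 888
purple [ 603.  -134.1   25.9   56.    25.1   -0.7] 4172
```

Bar 3 (yellow) reads 16 mm.

```bash
python3 -m handwheel '[[0,0,0,0,0,0,0],[0,0,0,0,0,0,0],[0,0,0,0,0,0,0],[0,0,0,0,0,0,0],[0,0,0,0,0,0,0],[0,0,-0.01,0,0,0,0],[0,0,-0.02,0,0,0,0],[0,0,-0.015,0,0,0,0]]' |head -6
python3 -m handwheel '[[-0.0008,0.0203,0,0,0,0,0],[-0.0008,0.0203,0,0,0,0,0],[-0.0008,0.0203,0,0,0,0,0],[-0.0008,0.0203,0,0,0,4.5,0],[0,0,0,0,0,0,0],[0,0,0,0,0,0,0]]'
python3 look.py w13; python3 bars.py w13
python3 -m handwheel '[[0,0,0.012,0,0,0,0],[0,0,0.012,0,0,0,0],[0,0,0.01,0,0,0,0],[0,0,0.006,0,0,0,0],[0,0,0.002,0,0,0,0],[0,0,0,0,0,0,0],[0,0,0,0,0,0,0]]'
python3 -m handwheel '[[0,0,0.001,0,0,0,0],[0,0,0.001,0,0,0,0],[0,0,0.0005,0,0,0,0],[0,0,0,0,0,0,0],[0,0,0,0,0,0,0]]'
```

```text
time: 25.28
tool_pos: [600.3, -52.8, 166.0]
tcp_rot: [-180.0, 0.1, 4.2]
ft_force: [1.4, -0.5, -4.4]
finger_gap: 25.5
grip_force: 35.4
time: 25.78
tool_pos: [603.4, -135.2, 165.5]
tcp_rot: [-180.0, 0.1, -0.4]
ft_force: [-0.8, 0.6, -5.0]
finger_gap: 25.7
grip_force: 36.4
w13
turq None
red [598.6  28.6  21.9  56.3  25.7   3.1] 2756
yellow [601.2 -53.4  25.8  55.8  24.3   5.8] 2996
purple [ 620.4 -134.4   25.9   23.8   20.8   88.9] 1237
time: 26.42
tool_pos: [603.9, -134.1, 123.9]
tcp_rot: [-180.0, 0.0, -0.3]
ft_force: [-0.2, 0.3, -4.4]
finger_gap: 25.6
grip_force: 36.5
time: 26.83
tool_pos: [604.4, -134.4, 121.9]
tcp_rot: [180.0, -0.1, -0.3]
ft_force: [1.8, 0.2, -4.1]
finger_gap: 25.4
grip_force: 36.5
```

```bash
python3 -m handwheel '[[0,0,0.001,0,0,0,0],[0,0,0.0005,0,0,0,0],[0,0,0,0,0,0,0],[0,0,0,0,0,0,0]]'
python3 -m handwheel '[[0,0,0,0,0,0,0.045],[0,0,0,0,0,0,0.045],[0,0,0,0,0,0,0.045],[0,0,0,0,0,0,0.045],[0,0,0,0,0,0,0.045],[0,0,0,0,0,0,0.045],[0,0,0,0,0,0,0.045],[0,0,0,0,0,0,0.045]]' |head -2
python3 -m handwheel '[[0,0,0,0,0,0,0.045],[0,0,0,0,0,0,0.045],[0,0,0,0,0,0,0.045],[0,0,0,0,0,0,0.045],[0,0,0,0,0,0,0.045],[0,0,0,0,0,0,0.045],[0,0,0,0,0,0,0.045],[0,0,0,0,0,0,0.045]]' 
python3 look.py w14;python3 ptr.py w14; python3 bars.py w14
```

```text
time: 27.17
tool_pos: [604.6, -134.5, 121.1]
tcp_rot: [180.0, -0.1, -0.3]
ft_force: [-1.0, 0.4, 4.0]
finger_gap: 25.6
grip_force: 37.5
time: 27.83
tool_pos: [604.0, -134.3, 119.9]
time: 28.5
tool_pos: [604.0, -134.3, 120.0]
tcp_rot: [-180.0, 0.0, -0.3]
ft_force: [0.1, 0.3, -0.3]
finger_gap: 44.7
grip_force: 0.0
w14 tcp z 120.0 {'red': [622.5, -136.3, 90.7, 338, 247.0, 245.0, 249.0], 'green': [621.2, -120.9, 86.5, 19, 247.0, 247.0, 247.0], 'orange': [621.7, -132.0, 91.4, 123, 249.7, 246.0, 250.0]}
w14
turq None
red [598.5  28.8  21.8  56.3  25.8   3.1] 3682
yellow [600.8 -53.2  25.8  56.2  24.5   4.2] 4145
purple [ 626.3 -134.2   25.7   23.4    9.1   89.9] 767
```

Bar 4 (purple) reads 16 mm. Next I park the gauge.

```bash
python3 -m handwheel '[[0,0,0,0,0,0,0],[0,0,0,0,0,0,0],[0,0,0,0,0,0,0],[0,0,0,0,0,0,0],[0,0,0,0,0,0,0],[0,0,-0.01,0,0,0,0],[0,0,-0.02,0,0,0,0],[0,0,-0.015,0,0,0,0]]' |head -6
python3 -m handwheel '[[-0.0222,-0.0106,0,0,0,0,0],[-0.0222,-0.0106,0,0,0,0,0],[-0.0222,-0.0106,0,0,0,0,0],[-0.0222,-0.0106,0,0,0,0,0],[-0.0222,-0.0106,0,0,0,0,0],[-0.0222,-0.0106,0,0,0,0,0],[-0.0222,-0.0106,0,0,0,0,0],[-0.0222,-0.0106,0,0,0,-1,0]]'|head -1
python3 -m handwheel '[[0,0,0,0,0,0,0],[0,0,0,0,0,0,0],[0,0,0.012,0,0,0,0],[0,0,0.012,0,0,0,0],[0,0,0.01,0,0,0,0],[0,0,0.006,0,0,0,0],[0,0,0.004,0,0,0,0],[0,0,0,0,0,0,0]]'
python3 -m handwheel '[[0,0,0.001,0,0,0,0],[0,0,0.0005,0,0,0,0],[0,0,0,0,0,0,0],[0,0,0,0,0,0,0]]'
```

```text
time: 29.22
tool_pos: [602.7, -133.9, 164.4]
tcp_rot: [-179.9, 0.2, -0.3]
ft_force: [0.8, 0.0, -4.7]
finger_gap: 25.9
grip_force: 38.2
time: 29.88
time: 30.55
tool_pos: [426.5, -48.6, 120.0]
tcp_rot: [-180.0, 0.1, 0.7]
ft_force: [-0.7, 0.5, -4.7]
finger_gap: 25.8
grip_force: 35.8
time: 30.88
tool_pos: [427.1, -48.7, 119.8]
tcp_rot: [180.0, -0.0, 0.7]
ft_force: [-0.1, 0.0, -5.3]
finger_gap: 25.7
grip_force: 35.8
```

```bash
python3 -m handwheel '[[0,0,0.001,0,0,0,0],[0,0,0.001,0,0,0,0],[0,0,0,0,0,0,0],[0,0,0,0,0,0,0]]'
```

```text
time: 31.22
tool_pos: [427.5, -48.6, 119.0]
tcp_rot: [180.0, -0.1, 0.7]
ft_force: [-3.7, 1.7, 6.1]
finger_gap: 25.5
grip_force: 37.5
```

```bash
python3 -m handwheel '[[0,0,0,0,0,0,0.06],[0,0,0,0,0,0,0.06],[0,0,0,0,0,0,0.06],[0,0,0,0,0,0,0.06],[0,0,-0.03,0,0,0,0.06],[0,0,-0.04,0,0,0,0.06],[0,0,-0.04,0,0,0,0.06],[0,0,-0.04,0,0,0,0.06]]' |head -6
python3 -m handwheel '[[0.02,-0.01,-0.01,0,0,0,0.06],[0.02,-0.01,-0.01,0,0,0,0.06],[0.02,-0.01,-0.01,0,0,0,0.06],[0.02,-0.01,-0.01,0,0,0,0.06],[0,0,0,0,0,0,0.06],[0,0,0,0,0,0,0.06]]'
python3 look.py w15; python3 bars.py w15;python3 - <<'E'
from h import *
import json
s=json.load(open("w15.json"));p=cv2.imread("pics/w15.png");C=cam("wrist",s);d=np.load("w15.npy")
v,u=np.mgrid[0:480,0:640];Z=d.ravel()
uu=cv2.undistortPoints(np.c_[u.ravel(),v.ravel()].astype(float).reshape(-1,1,2),C[0],C[1])[:,0]
P=C[3]+(np.c_[uu,np.ones(len(uu))]*Z[:,None])@C[2].T
t=P[(abs(P[:,2]-140)<6)&(abs(P[:,0]-427)<40)&(abs(P[:,1]+49)<40)];print(len(t),np.median(t[:,2]),cv2.minAreaRect(t[:,:2].astype(np.float32)))
E
```

```text
time: 31.88
tool_pos: [426.3, -48.5, 269.0]
tcp_rot: [-180.0, 0.0, 0.7]
ft_force: [1.1, -0.0, -0.2]
finger_gap: 60.0
grip_force: 0.0
time: 32.38
tool_pos: [506.9, -7.3, 307.5]
tcp_rot: [180.0, 0.0, 0.8]
ft_force: [0.1, 0.4, -0.0]
finger_gap: 59.8
grip_force: 0.0
w15
turq [619.2 114.3  21.9  56.6  24.8   7.6] 1622
red [598.8  28.8  21.9  55.8  24.4   3.4] 1604
yellow [601.  -53.2  26.   55.9  24.5   4.9] 1635
purple [ 6.027e+02 -1.342e+02  2.590e+01  5.530e+01  2.470e+01 -1.000e-01] 1583
1405 139.60291187740557 ((428.6944274902344, -46.96086883544922), (34.366676330566406, 26.22199249267578), 1.7709300518035889)
```

View pics/w15.png

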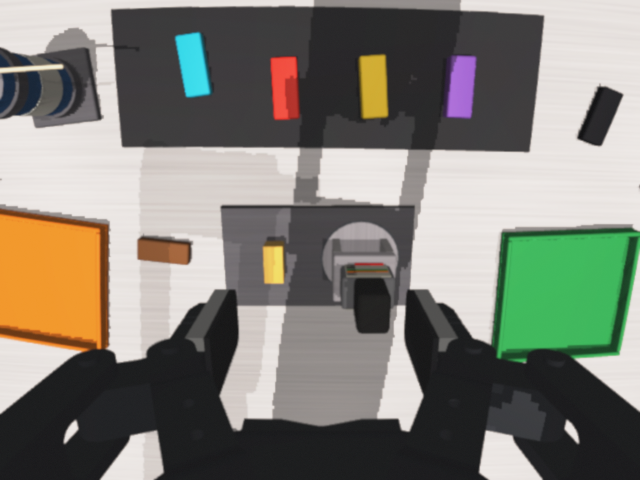

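```bash
python3 -m handwheel '[[0.0228,-0.024,0.02,0,0,0,0.04],[0.0228,-0.024,0.02,0,0,0,0.04],[0.0228,-0.024,0.02,0,0,0,0.04],[0.0228,-0.024,0.02,0,0,0,0.04],[0.0228,-0.024,0.02,0,0,0,0.04],[0,0,0.02,0,0,-6.85,0.04],[0,0,0.03,0,0,0,0.04],[0,0,0,0,0,0,0.04]]' 
python3 -m handwheel '[[0,0,0.03,0,0,0,0.04],[0,0,0.03,0,0,0,0.04],[0,0,0.03,0,0,0,0.04],[0,0,0.02,0,0,0,0.04],[0,0,0.01,0,0,0,0.04],[0,0,0,0,0,0,0.04],[0,0,0,0,0,0,0.04],[0,0,0,0,0,0,0.04]]' 
python3 look.py w16;python3 bars.py w16
```

```text
time: 33.1
tool_pos: [614.1, 113.1, 149.6]
tcp_rot: [-180.0, 0.7, 7.6]
ft_force: [-1.8, 0.7, -3.0]
finger_gap: 39.9
grip_force: 0.0
time: 33.77
tool_pos: [620.4, 113.7, 40.2]
tcp_rot: [180.0, -0.2, 7.5]
ft_force: [-0.1, -0.0, 0.7]
finger_gap: 40.1
grip_force: 0.0
w16
turq [619.5 114.7  21.9  56.6  23.9   8.2] 8859
red [615.   30.2  21.8  24.8  23.9 -86.9] 2552
yellow None
purple None
```

```bash
python3 -m handwheel '[[-0.001,-0.0005,0.006,0,0,0,0.04],[0,0,0.003,0,0,0,0.04],[0,0,0,0,0,0,0],[0,0,0,0,0,0,0],[0,0,0,0,0,0,0],[0,0,0,0,0,0,0],[0,0,0,0,0,0,0],[0,0,0,0,0,0,0]]' 30
python3 -m handwheel '[[0,0,-0.01,0,0,0,0],[0,0,-0.03,0,0,0,0],[0,0,-0.04,0,0,0,0],[0,0,-0.04,0,0,0,0],[0,0,-0.04,0,0,0,0],[0,0,-0.01,0,0,0,0],[0,0,0,0,0,0,0]]'
```

```text
time: 34.48
tool_pos: [618.3, 114.3, 29.2]
tcp_rot: [-180.0, -0.1, 7.6]
ft_force: [0.5, -0.1, 4.9]
finger_gap: 23.2
grip_force: 31.4
time: 35.07
tool_pos: [620.5, 114.4, 204.8]
tcp_rot: [180.0, -0.5, 7.6]
ft_force: [0.3, 0.4, 0.0]
finger_gap: 23.4
grip_force: 29.5
```

```bash
python3 -m handwheel '[[-0.0199,0.0235,0,0,0,0,0],[-0.0199,0.0235,0,0,0,0,0],[-0.0199,0.0235,0,0,0,0,0],[-0.0199,0.0235,0,0,0,0,0],[-0.0199,0.0235,0,0,0,0,0],[-0.0199,0.0235,0,0,0,0,0],[-0.0199,0.0235,0,0,0,0,0]]' |head -1
python3 -m handwheel '[[-0.0199,0.0235,0,0,0,0,0],[-0.0199,0.0235,0,0,0,0,0],[-0.0199,0.0235,0,0,0,0,0],[-0.0199,0.0235,0,0,0,0,0],[-0.0199,0.0235,0,0,0,0,0],[-0.0199,0.0235,0,0,0,0,0],[-0.0199,0.0235,0,0,0,4.8,0],[0,0,0,0,0,0,0]]' |head -1
python3 -m handwheel '[[0,0,0.03,0,0,0,0],[0,0,0.03,0,0,0,0],[0,0,0.03,0,0,0,0],[0,0,0,0,0,0,0],[0,0,0,0,0,0,0]]'
cat > tray.py <<'E'
import sys,json
from h import *
n,col=sys.argv[1:3]
s=json.load(open(n+".json"));p=cv2.imread(f"pics/{n}.png");C=cam("wrist",s);d=np.load(n+".npy")
v,u=np.mgrid[0:480,0:640];uu=cv2.undistortPoints(np.c_[u.ravel(),v.ravel()].astype(float).reshape(-1,1,2),C[0],C[1])[:,0]
P=C[3]+(np.c_[uu,np.ones(len(uu))]*d.ravel()[:,None])@C[2].T
k=(mask(p,col).ravel()>0)
for lo,hi in((-5,11),(16,24)):
    q=P[k&(P[:,2]>lo)&(P[:,2]<hi)]
    if len(q):print(col,lo,len(q),q.min(0).round(1),q.max(0).round(1),cv2.minAreaRect(q[:,:2].astype(np.float32)),np.median(q[:,2]))
E
python3 look.py w17; python3 tray.py w17 green
```

```text
time: 35.65
time: 36.32
time: 36.73
tool_pos: [383.1, -246.8, 106.2]
tcp_rot: [-179.8, 0.3, 2.8]
ft_force: [-0.0, 0.9, 0.4]
finger_gap: 23.4
grip_force: 29.6
green -5 48834 [ 316.9 -352.6    2.4] [ 459.5 -204.    11. ] ((385.8448486328125, -278.6627197265625), (141.25111389160156, 142.8127899169922), 2.7624566555023193) 5.097429741209254
green 16 7466 [ 310.5 -355.5   16. ] [ 464.  -201.1   22.2] ((386.91461181640625, -278.2958679199219), (148.01039123535156, 149.24839782714844), 2.712399482727051) 19.738831610100277
```

```bash
python3 -m handwheel '[[0.002,0,0.03,0,0,0,0],[0,0,0.03,0,0,0,0],[0,0,0.012,0,0,0,0],[0,0,0.004,0,0,0,0],[0,0,0.002,0,0,0,0],[0,0,0,0,0,0,0],[0,0,0,0,0,0,0]]' 
python3 -m handwheel '[[0,0,0.001,0,0,0,0],[0,0,0.001,0,0,0,0],[0,0,0,0,0,0,0],[0,0,0,0,0,0,0]]'
```

```text
time: 37.37
tool_pos: [388.3, -249.6, 32.6]
tcp_rot: [179.9, -0.1, 2.8]
ft_force: [0.4, -0.3, -1.0]
finger_gap: 23.4
grip_force: 29.6
time: 37.7
tool_pos: [387.0, -248.6, 28.8]
tcp_rot: [180.0, -0.0, 2.8]
ft_force: [0.3, 1.1, -0.7]
finger_gap: 23.3
grip_force: 29.6
```

```bash
python3 -m handwheel '[[0,0,0.002,0,0,0,0],[0,0,0.001,0,0,0,0],[0,0,0.0005,0,0,0,0],[0,0,0,0,0,0,0],[0,0,0,0,0,0,0]]'
```

```text
time: 38.12
tool_pos: [386.8, -248.4, 24.8]
tcp_rot: [-180.0, 0.0, 2.8]
ft_force: [1.5, 0.2, -0.6]
finger_gap: 23.2
grip_force: 29.6
```

```bash
python3 -m handwheel '[[0,0,0,0,0,0,0.04],[0,0,0,0,0,0,0.04],[0,0,0,0,0,0,0.04],[0,0,-0.03,0,0,0,0.04],[0,0,-0.04,0,0,0,0.04],[0,0,-0.04,0,0,0,0.04],[0,0,-0.04,0,0,0,0.04],[0,0,-0.02,0,0,0,0.04]]' |head -2
python3 look.py w18; python3 tray.py w18 turq
python3 -m handwheel '[[0.0187,-0.0222,0,0,0,0,0.04],[0.0187,-0.0222,0,0,0,0,0.04],[0.0187,-0.0222,0,0,0,0,0.04],[0.0187,-0.0222,0,0,0,0,0.04],[0.0187,-0.0222,0,0,0,0,0.04],[0.0187,-0.0222,0,0,0,0,0.04]]' |head -1
python3 -m handwheel '[[0.0187,-0.0222,0,0,0,0,0.04],[0.0187,-0.0222,0,0,0,0,0.04],[0.0187,-0.0222,0,0,0,0,0.04],[0.0187,-0.0222,0,0,0,0,0.04],[0.0187,-0.0222,0,0,0,0,0.04],[0.0187,-0.0222,0,0,0,0,0.04],[0,0,0,0,0,0,0.04],[0,0,0,0,0,0,0.04]]' |head -3
python3 look.py w19; python3 bars.py w19
```

```text
time: 38.78
tool_pos: [388.4, -249.8, 200.7]
turq -5 26 [ 357.  -259.9    4. ] [ 416.  -245.3   10.8] ((386.2477111816406, -254.41844177246094), (14.030261039733887, 59.61763381958008), 85.88151550292969) 4.9838852492120225
turq 16 2027 [ 361.1 -258.9   16. ] [ 415.9 -234.9   19.4] ((388.48828125, -246.92970275878906), (54.52129364013672, 23.424671173095703), 1.277418613433838) 17.02885686868558
time: 39.33
time: 40.0
tool_pos: [598.4, 29.6, 194.1]
tcp_rot: [-180.0, 0.1, 2.9]
w19
turq None
red [598.8  29.3  21.9  54.8  23.6   2.3] 2477
yellow [600.9 -52.7  25.9  55.8  24.2   4.6] 2483
purple [ 602.8 -134.3   25.8   56.1   25.2   -0. ] 2395
```

```bash
python3 -m handwheel '[[0,0,0.03,0,0,0,0.04],[0,0,0.03,0,0,0,0.04],[0,0,0.03,0,0,0,0.04],[0,0,0.03,0,0,0,0.04],[0,0,0.02,0,0,0,0.04],[0,0,0.01,0,0,0,0.04],[0,0,0,0,0,0,0.04],[0,0,0,0,0,0,0.04]]' 
python3 look.py w20;python3 bars.py w20
python3 -m handwheel '[[0,0,0.006,0,0,0,0.04],[0,0,0.004,0,0,0,0.04],[0,0,0,0,0,0,0.04],[0,0,0,0,0,0,0],[0,0,0,0,0,0,0],[0,0,0,0,0,0,0],[0,0,0,0,0,0,0],[0,0,0,0,0,0,0]]'
```

```text
time: 40.72
tool_pos: [598.1, 27.7, 45.4]
tcp_rot: [180.0, 0.0, 2.7]
ft_force: [-0.6, 0.5, 0.0]
finger_gap: 40.2
grip_force: 0.0
w20
turq None
red [598.5  29.2  21.9  56.8  23.9   3. ] 8482
yellow [601.  -52.7  25.8  55.7  24.9   5.1] 7546
purple None
time: 41.43
tool_pos: [598.5, 28.4, 35.4]
tcp_rot: [180.0, -0.0, 2.8]
ft_force: [0.6, -1.0, 2.0]
finger_gap: 22.8
grip_force: 29.7
```

```bash
python3 -m handwheel '[[0,0,-0.01,0,0,0,0],[0,0,-0.03,0,0,0,0],[0,0,-0.04,0,0,0,0],[0,0,-0.04,0,0,0,0],[0,0,-0.04,0,0,0,0],[0,0,-0.01,0,0,0,0],[-0.0162,0.0233,0,0,0,0,0]]' |tail -2
python3 -m handwheel '[[-0.0162,0.0233,0,0,0,0,0],[-0.0162,0.0233,0,0,0,0,0],[-0.0162,0.0233,0,0,0,0,0],[-0.0162,0.0233,0,0,0,0,0],[-0.0162,0.0233,0,0,0,0,0],[-0.0162,0.0233,0,0,0,0,0]]' |head -1
python3 -m handwheel '[[-0.0162,0.0233,0,0,0,0,0],[-0.0162,0.0233,0,0,0,0,0],[-0.0162,0.0233,0,0,0,0,0],[-0.0162,0.0233,0,0,0,0,0],[-0.0162,0.0233,0,0,0,0,0],[-0.0162,0.0233,0,0,0,0,0],[-0.0162,0.0233,0,0,0,0,0],[0,0,0,0,0,0,0]]' |head -2
python3 -m handwheel '[[0,0,0.03,0,0,0,0],[0,0,0.03,0,0,0,0],[0,0,0.03,0,0,0,0],[0,0,0.03,0,0,0,0],[0,0,0.025,0,0,0,0],[0,0,0.01,0,0,0,0],[0,0,0,0,0,0,0],[0,0,0,0,0,0,0]]'
```

```text
finger_gap: 22.5
grip_force: 29.6
time: 42.52
time: 43.18
tool_pos: [384.9, -311.9, 205.6]
time: 43.85
tool_pos: [387.7, -308.3, 50.6]
tcp_rot: [-180.0, 0.0, 2.8]
ft_force: [0.5, -0.3, 0.1]
finger_gap: 23.0
grip_force: 29.6
```

Next: lower 20 mm to the floor, release, and go to bar 3.

```bash
python3 -m handwheel '[[0,0,0.01,0,0,0,0],[0,0,0.006,0,0,0,0],[0,0,0.002,0,0,0,0],[0,0,0,0,0,0,0],[0,0,0,0,0,0,0],[0,0,0.0015,0,0,0,0],[0,0,0,0,0,0,0],[0,0,0,0,0,0,0]]'
```

```text
time: 44.52
tool_pos: [387.5, -308.5, 30.7]
tcp_rot: [180.0, -0.0, 2.8]
ft_force: [0.4, -0.0, -0.6]
finger_gap: 23.3
grip_force: 29.6
```

```bash
python3 -m handwheel '[[0,0,0,0,0,0,0.04],[0,0,0,0,0,0,0.04],[0,0,0,0,0,0,0.04],[0,0,-0.03,0,0,0,0.04],[0,0,-0.04,0,0,0,0.04],[0,0,-0.04,0,0,0,0.04],[0,0,-0.04,0,0,0,0.04],[0,0,-0.02,0,0,0,0.04]]' |head -2
python3 look.py w21; python3 tray.py w21 turq; python3 tray.py w21 red
python3 -m handwheel '[[0.0205,-0.0223,0,0,0,0,0.04],[0.0205,-0.0223,0,0,0,0,0.04],[0.0205,-0.0223,0,0,0,0,0.04],[0.0205,-0.0223,0,0,0,0,0.04],[0.0205,-0.0223,0,0,0,0,0.04],[0.0205,-0.0223,0,0,0,0,0.04]]' |head -1
python3 -m handwheel '[[0.0205,-0.0223,0,0,0,0,0.04],[0.0205,-0.0223,0,0,0,0,0.04],[0.0205,-0.0223,0,0,0,0,0.04],[0.0205,-0.0223,0,0,0,0,0.04],[0.0205,-0.0223,0,0,0,-2,0.04],[0,0,0,0,0,0,0.04],[0,0,0,0,0,0,0.04]]' |head -3
python3 look.py w22; python3 bars.py w22
```

```text
time: 45.18
tool_pos: [388.8, -309.8, 206.4]
turq -5 25 [ 356.3 -260.3    3.8] [ 415.2 -235.5   10.1] ((386.03692626953125, -247.21405029296875), (24.61100959777832, 59.0218505859375), 88.46601867675781) 5.230421062672804
turq 16 2016 [ 360.3 -263.4   16. ] [ 415.3 -238.7   19.4] ((387.7839660644531, -251.04881286621094), (54.462894439697266, 23.902040481567383), 1.959519386291504) 17.092169536454975
red 16 1930 [ 360.6 -319.2   16. ] [ 415.7 -294.8   19.1] ((388.06365966796875, -307.0242004394531), (54.49974822998047, 22.515287399291992), 2.095747232437134) 17.08103443980633
time: 45.73
time: 46.32
tool_pos: [601.2, -51.0, 199.7]
tcp_rot: [-180.0, 0.1, 4.9]
w22
turq None
red None
yellow [601.1 -52.8  25.9  55.2  23.8   4.5] 2445
purple [ 6.029e+02 -1.343e+02  2.590e+01  5.580e+01  2.430e+01 -3.000e-01] 2382
```

```bash
python3 -m handwheel '[[0,0.0005,0.03,0,0,0,0.04],[0,0,0.03,0,0,0,0.04],[0,0,0.03,0,0,0,0.04],[0,0,0.03,0,0,0,0.04],[0,0,0.02,0,0,0,0.04],[0,0,0.015,0,0,0,0.04],[0,0,0,0,0,0,0.04],[0,0,0,0,0,0,0.04]]' 
python3 look.py w23;python3 bars.py w23
python3 -m handwheel '[[0,0,0.006,0,0,0,0.04],[0,0,0.005,0,0,0,0.04],[0,0,0,0,0,0,0.04],[0,0,0,0,0,0,0],[0,0,0,0,0,0,0],[0,0,0,0,0,0,0],[0,0,0,0,0,0,0],[0,0,0,0,0,0,0]]'
```

```text
time: 47.03
tool_pos: [599.5, -53.8, 44.7]
tcp_rot: [-180.0, 0.1, 4.7]
ft_force: [0.1, 0.5, -0.0]
finger_gap: 39.7
grip_force: 0.0
w23
turq None
red None
yellow [600.9 -53.   25.9  56.5  24.    5. ] 8906
purple [ 6.051e+02 -1.342e+02  2.580e+01  5.220e+01  2.530e+01  3.000e-01] 7117
time: 47.75
tool_pos: [601.2, -53.0, 34.9]
tcp_rot: [180.0, -0.0, 4.8]
ft_force: [0.8, 0.4, 2.2]
finger_gap: 23.2
grip_force: 29.7
```

```bash
python3 -m handwheel '[[0,0,-0.01,0,0,0,0],[0,0,-0.03,0,0,0,0],[0,0,-0.04,0,0,0,0],[0,0,-0.04,0,0,0,0],[0,0,-0.04,0,0,0,0],[0,0,-0.01,0,0,0,0],[-0.012,-0.0229,0,0,0,0,0]]' |tail -2
python3 -m handwheel '[[-0.012,-0.0229,0,0,0,0,0],[-0.012,-0.0229,0,0,0,0,0],[-0.012,-0.0229,0,0,0,0,0],[-0.012,-0.0229,0,0,0,0,0],[-0.012,-0.0229,0,0,0,0,0],[-0.012,-0.0229,0,0,0,0,0]]' |head -1
python3 -m handwheel '[[-0.012,-0.0229,0,0,0,0,0],[-0.012,-0.0229,0,0,0,0,0],[-0.012,-0.0229,0,0,0,0,0],[-0.012,-0.0229,0,0,0,0,0],[-0.012,-0.0229,0,0,0,0,0],[-0.012,-0.0229,0,0,0,0,0],[-0.012,-0.0229,0,0,0,0,0],[-0.012,-0.0229,0,0,0,6.15,0]]' |head -2
python3 -m handwheel '[[0,0,0,0,0,6.15,0],[0,0,0.03,0,0,0,0],[0,0,0.03,0,0,0,0],[0,0,0.03,0,0,0,0],[0,0,0,0,0,0,0],[0,0,0,0,0,0,0]]'
python3 look.py w24; python3 tray.py w24 orange
```

```text
finger_gap: 23.1
grip_force: 29.6
time: 48.83
time: 49.5
tool_pos: [392.1, 275.3, 205.1]
time: 50.0
tool_pos: [391.5, 273.6, 113.6]
tcp_rot: [179.9, 0.2, -7.5]
ft_force: [0.2, 0.0, -0.3]
finger_gap: 23.4
grip_force: 29.7
orange -5 46293 [329.9 225.9   2.4] [474.8 386.2  11. ] ((395.7094421386719, 306.41876220703125), (143.90591430664062, 141.14688110351562), 82.45682525634766) 5.0911283116486175
orange 16 6894 [315.9 223.4  16. ] [479.2 388.4  22.4] ((396.4951477050781, 306.431640625), (148.9067840576172, 148.5351104736328), 82.24040985107422) 19.729948914564332
```

```bash
python3 -m handwheel '[[0,0,0.03,0,0,0,0],[0,0,0.025,0,0,0,0],[0,0,0.015,0,0,0,0],[0,0,0.008,0,0,0,0],[0,0,0.003,0,0,0,0],[0,0,0,0,0,0,0],[0,0,0,0,0,0,0]]' 
python3 -m handwheel '[[0,0,0.0015,0,0,0,0],[0,0,0.001,0,0,0,0],[0,0,0,0,0,0,0],[0,0,0,0,0,0,0]]'
```

```text
time: 50.63
tool_pos: [394.3, 275.1, 35.4]
tcp_rot: [-179.9, -0.1, -7.5]
ft_force: [-0.2, 0.1, -0.7]
finger_gap: 23.1
grip_force: 29.7
time: 50.97
tool_pos: [393.1, 274.5, 31.3]
tcp_rot: [-180.0, -0.0, -7.5]
ft_force: [-0.3, -0.8, 0.3]
finger_gap: 23.0
grip_force: 29.7
```

```bash
python3 -m handwheel '[[0,0,0.001,0,0,0,0],[0,0,0,0,0,0,0],[0,0,0,0,0,0,0.04],[0,0,0,0,0,0,0.04],[0,0,0,0,0,0,0.04],[0,0,-0.03,0,0,0,0.04],[0,0,-0.04,0,0,0,0.04],[0,0,-0.04,0,0,0,0.04]]'|head -2
python3 -m handwheel '[[0,0,-0.04,0,0,0,0.04],[0,0,-0.02,0,0,0,0.04],[0,0,0,0,0,0,0.04]]' |head -2
python3 look.py w25; python3 tray.py w25 yellow
python3 -m handwheel '[[0.0174,0.0252,0,0,0,0,0.04],[0.0174,0.0252,0,0,0,0,0.04],[0.0174,0.0252,0,0,0,0,0.04],[0.0174,0.0252,0,0,0,0,0.04],[0.0174,0.0252,0,0,0,0,0.04],[0.0174,0.0252,0,0,0,0,0.04],[0.0174,0.0252,0,0,0,0,0.04]]' |head -1
python3 -m handwheel '[[0.0174,0.0252,0,0,0,0,0.04],[0.0174,0.0252,0,0,0,0,0.04],[0.0174,0.0252,0,0,0,0,0.04],[0.0174,0.0252,0,0,0,0,0.04],[0.0174,0.0252,0,0,0,0,0.04],[0.0174,0.0252,0,0,0,0,0.04],[0.0174,0.0252,0,0,0,0,0.04],[0.0174,0.0252,0,0,0,-3.65,0.04]]' |head -1
python3 -m handwheel '[[0,0,0,0,0,-3.65,0.04],[0,0,0,0,0,0,0.04],[0,0,0,0,0,0,0.04]]' |head -3
python3 look.py w26; python3 bars.py w26
```

```text
time: 51.63
tool_pos: [391.6, 273.6, 140.0]
time: 51.88
tool_pos: [395.9, 276.1, 206.8]
yellow -5 30 [359.3 260.2   3.8] [421.  277.4  10.8] ((391.3126220703125, 264.9287414550781), (62.27167510986328, 16.252172470092773), 8.113853454589844) 5.3616650167012665
yellow 16 2215 [364.4 260.6  16. ] [421.6 289.7  23.5] ((392.8544006347656, 275.4447021484375), (23.196372985839844, 55.365562438964844), 82.0733413696289) 20.929384075273106
time: 52.52
time: 53.18
time: 53.43
tool_pos: [601.1, -134.4, 197.9]
tcp_rot: [-179.9, 0.2, -0.4]
w26
turq None
red None
yellow None
purple [ 6.028e+02 -1.341e+02  2.590e+01  5.570e+01  2.360e+01  3.000e-01] 2493
```

```bash
python3 -m handwheel '[[0,0,0.03,0,0,0,0.04],[0,0,0.03,0,0,0,0.04],[0,0,0.03,0,0,0,0.04],[0,0,0.03,0,0,0,0.04],[0,0,0.02,0,0,0,0.04],[0,0,0.013,0,0,0,0.04],[0,0,0,0,0,0,0.04],[0,0,0,0,0,0,0.04]]' 
python3 look.py w27;python3 bars.py w27
python3 -m handwheel '[[0,0,0.006,0,0,0,0.04],[0,0,0.005,0,0,0,0.04],[0,0,0,0,0,0,0.04],[0,0,0,0,0,0,0],[0,0,0,0,0,0,0],[0,0,0,0,0,0,0],[0,0,0,0,0,0,0],[0,0,0,0,0,0,0]]'
```

```text
time: 54.15
tool_pos: [601.7, -133.9, 46.9]
tcp_rot: [-180.0, 0.1, -0.2]
ft_force: [0.3, 0.4, 0.3]
finger_gap: 40.1
grip_force: 0.0
w27
turq None
red None
yellow None
purple [ 603.1 -134.4   25.9   56.3   24.1    0. ] 8721
time: 54.87
tool_pos: [602.4, -134.8, 36.4]
tcp_rot: [180.0, -0.0, -0.2]
ft_force: [0.0, 0.3, 2.1]
finger_gap: 23.2
grip_force: 29.7
```

```bash
python3 -m handwheel '[[0,0,-0.01,0,0,0,0],[0,0,-0.03,0,0,0,0],[0,0,-0.04,0,0,0,0],[0,0,-0.04,0,0,0,0],[0,0,-0.04,0,0,0,0],[0,0,-0.01,0,0,0,0],[-0.012,-0.0277,0,0,0,0,0]]' |tail -2
python3 -m handwheel '[[-0.012,-0.0277,0,0,0,0,0],[-0.012,-0.0277,0,0,0,0,0],[-0.012,-0.0277,0,0,0,0,0],[-0.012,-0.0277,0,0,0,0,0],[-0.012,-0.0277,0,0,0,0,0],[-0.012,-0.0277,0,0,0,0,0],[-0.012,-0.0277,0,0,0,0,0],[-0.012,-0.0277,0,0,0,0,0]]' |head -1
python3 -m handwheel '[[-0.012,-0.0277,0,0,0,0,0],[-0.012,-0.0277,0,0,0,0,0],[-0.012,-0.0277,0,0,0,0,0],[-0.012,-0.0277,0,0,0,0,0],[-0.012,-0.0277,0,0,0,0,0],[-0.012,-0.0277,0,0,0,0,0],[-0.012,-0.0277,0,0,0,0,0],[-0.012,-0.0277,0,0,0,3.65,0]]' |head -2
python3 -m handwheel '[[0,0,0,0,0,3.65,0],[0,0,0.03,0,0,0,0],[0,0,0.03,0,0,0,0],[0,0,0.03,0,0,0,0],[0,0,0,0,0,0,0],[0,0,0,0,0,0,0]]'
```

```text
finger_gap: 23.1
grip_force: 29.6
time: 56.12
time: 56.78
tool_pos: [399.2, 338.4, 206.6]
time: 57.28
tool_pos: [398.7, 336.2, 114.9]
tcp_rot: [179.8, 0.2, -7.5]
ft_force: [0.2, -0.1, 0.0]
finger_gap: 23.2
grip_force: 29.7
```

```bash
python3 -m handwheel '[[0,0,0.03,0,0,0,0],[0,0,0.025,0,0,0,0],[0,0,0.015,0,0,0,0],[0,0,0.008,0,0,0,0],[0,0,0.003,0,0,0,0],[0,0,0.001,0,0,0,0],[0,0,0,0,0,0,0],[0,0,0,0,0,0,0]]' 
python3 -m handwheel '[[0,0,0.001,0,0,0,0],[0,0,0,0,0,0,0],[0,0,0,0,0,0,0]]'
```

```text
time: 57.95
tool_pos: [401.2, 337.9, 35.8]
tcp_rot: [-179.9, -0.1, -7.5]
ft_force: [0.2, 0.3, -1.1]
finger_gap: 23.2
grip_force: 29.7
time: 58.2
tool_pos: [400.3, 337.3, 33.5]
tcp_rot: [-180.0, -0.0, -7.5]
ft_force: [-0.2, -0.1, -0.4]
finger_gap: 22.8
grip_force: 29.7
```

```bash
python3 -m handwheel '[[0,0,0.0018,0,0,0,0],[0,0,0,0,0,0,0],[0,0,0,0,0,0,0.04],[0,0,0,0,0,0,0.04],[0,0,0,0,0,0,0.04],[0,0,-0.03,0,0,0,0.04],[0,0,-0.04,0,0,0,0.04],[0,0,-0.04,0,0,0,0.04]]'|head -2
python3 -m handwheel '[[0,0,-0.04,0,0,0,0.02],[0,0,-0.04,0,0,0,0.0],[0,0,-0.02,0,0,0,0],[0,0,0,0,0,0,0]]'
python3 look.py w28; python3 tray.py w28 yellow;python3 tray.py w28 purple
```

```text
time: 58.87
tool_pos: [398.7, 336.2, 140.9]
time: 59.2
tool_pos: [402.6, 338.9, 248.3]
tcp_rot: [-179.6, -0.5, -7.5]
ft_force: [1.4, -0.2, 0.9]
finger_gap: 0.1
grip_force: 0.0
yellow -5 3 [359.9 264.2   4.1] [362.8 287.9   4.8] ((361.3022155761719, 276.02740478515625), (23.711191177368164, 2.453289270401001), 88.91098022460938) 4.612688032870778
yellow 16 1830 [364.  261.4  16. ] [421.6 290.8  23.3] ((392.8232421875, 275.79144287109375), (24.151845932006836, 55.819644927978516), 82.46981811523438) 20.98754465214145
purple 16 1718 [373.6 323.5  17.9] [429.8 352.7  23.7] ((401.5948791503906, 337.9862365722656), (22.75702476501465, 54.53076934814453), 82.1341781616211) 20.994769751990788
```

```bash
python3 - <<'E'
from h import *
p,d=r.snapshot("top");cv2.imwrite("pics/top2.png",p);C=cam("top")
for c in("turq","red","yellow","purple"):
    m=mask(p,c);print(c,rect(C,m,20,(170,195,480,345)))
cv2.imwrite("pics/top2c.png",cv2.resize(p[190:345,170:480],None,fx=2.5,fy=2.5,interpolation=cv2.INTER_CUBIC))
E
python3 -m handwheel '[[0.02615,0.0071,0,0,0,0,0],[0.02615,0.0071,0,0,0,0,0],[0.02615,0.0071,0,0,0,0,0],[0.02615,0.0071,0,0,0,0,0],[0.02615,0.0071,0,0,0,0,0],[0.02615,0.0071,0,0,0,0,0],[0.02615,0.0071,0,0,0,0,0],[0.02615,0.0071,0,0,0,0,0]]'|head -2
python3 -m handwheel '[[0,0,0,0,0,0,0],[0,0,0.02,0,0,0,0],[0,0,0.02,0,0,0,0],[0,0,0,0,0,0,0],[0,0,0,0,0,0,0],[0,0,0,0,0,0,0]]'
```

```text
turq (array([ 379.3, -285.8,   55.1,   24.3,    3.2]), array([440., 309.]))
red (array([617. , 283.7,  42.5,  34.7,  89. ]), array([220., 222.]))
yellow (array([391.5, 273.7,  55.4,  26.1,  -5.1]), array([225., 309.]))
purple (array([401. , 334.5,  54.7,  24. ,  -7.8]), array([201., 305.]))
time: 59.97
tool_pos: [600.0, 252.3, 238.0]
time: 60.47
tool_pos: [599.5, 253.5, 200.9]
tcp_rot: [180.0, 0.1, -7.5]
ft_force: [0.8, -0.7, 0.5]
finger_gap: -0.2
grip_force: 0.0
```

View pics/top2c.png

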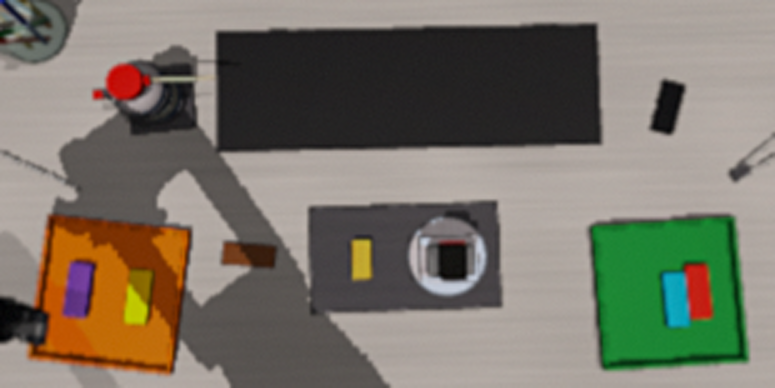

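The plate is empty, but the turquoise bar in the green tray has been knocked against the red one (crop (676,299) and (697,291)). I check that both lie flat.

Run:
```python
from h import *
p,d=r.snapshot("top");C=cam("top")
v,u=np.mgrid[0:480,0:640];uu=cv2.undistortPoints(np.c_[u.ravel(),v.ravel()].astype(float).reshape(-1,1,2),C[0],C[1])[:,0]
P=C[3]+(np.c_[uu,np.ones(len(uu))]*d.ravel()[:,None])@C[2].T
for c in("turq","red"):
    m=mask(p,c);m[:,:405]=0;m[:,475:]=0;m[:265]=0;m[345:]=0
    q=P[m.ravel()>0];A=np.c_[q[:,:2]-q[:,:2].mean(0),np.ones(len(q))]
    print(c,len(q),rect(C,m,17),"plane",np.linalg.lstsq(A,q[:,2],rcond=None)[0].round(3),np.percentile(q[:,2],[5,50,95]).round(1))
m=mask(p,"green");m[:,:405]=0;m[:,475:]=0;m[:265]=0;m[345:]=0
q=P[m.ravel()>0][:,2];print("floor",np.percentile(q,[10,50,90]).round(1))
```

```text
turq 205 (array([ 379. , -286.5,   55.3,   24.3,    3.2]), array([440., 309.])) plane [ 0.064  3.494 23.96 ] [14.7 18.6 22.8]
red 171 (array([ 387.6, -310.5,   52.9,   21. ,    3.1]), array([449., 306.])) plane [-1.700e-02  1.100e-02  1.888e+01] [15.  18.8 22.7]
floor [ 4.   7.1 18.8]
```

Both bars are flat on the tray floor, side by side with equal heights, so they stay. Now the final puff.

```bash
python3 -m handwheel '[[0,0,0.006,0,0,0,0],[0,0,0.003,0,0,0,0],[0,0,0.003,0,0,0,0],[0,0,0.0012,0,0,0,0],[0,0,0,0,0,0,0],[0,0,0,0,0,0,0],[0,0,0,0,0,0,0]]'
```

```text
time: 61.1
tool_pos: [600.2, 253.6, 188.5]
tcp_rot: [-180.0, -0.0, -7.5]
ft_force: [0.6, 1.1, 2.4]
finger_gap: 0.4
grip_force: 1.3
```

```bash
python3 -m handwheel '[[0,0,0.0015,0,0,0,0],[0,0,0.0013,0,0,0,0],[0,0,0,0,0,0,0],[0,0,0,0,0,0,0],[0,0,0,0,0,0,0]]'
python3 -m handwheel '[[0,0,-0.006,0,0,0,0],[0,0,-0.03,0,0,0,0],[0,0,-0.03,0,0,0,0],[0,0,-0.03,0,0,0,0],[-0.02,0.02,0,0,0,0,0],[-0.02,0.02,0,0,0,0,0],[-0.02,0.02,0,0,0,0,0],[0,0,0,0,0,0,0]]'
python3 -m handwheel '[[-0.02,0.02,0,0,0,0,0],[-0.02,0.02,0,0,0,0,0],[0,0,0,0,0,0,0],[0,0,0,0,0,0,0],[0,0,0,0,0,0,0],[0,0,0,0,0,0,0]]' |head -2
python3 - <<'E'
from h import *
p,d=r.snapshot("top");C=cam("top")
v,u=np.mgrid[217:228,215:226];uu=cv2.undistortPoints(np.c_[u.ravel(),v.ravel()].astype(float).reshape(-1,1,2),C[0],C[1])[:,0]
P=C[3]+(np.c_[uu,np.ones(len(uu))]*d[217:228,215:226].ravel()[:,None])@C[2].T
print("cap z",np.median(P[:,2]))
for c,roi in(("turq",(405,265,475,345)),("red",(405,265,475,345)),("yellow",(175,265,255,345)),("purple",(175,265,255,345))):print(c,rect(C,mask(p,c),18,roi))
E
```

```text
time: 61.52
tool_pos: [600.2, 253.5, 185.5]
tcp_rot: [-180.0, -0.0, -7.5]
ft_force: [0.3, 1.1, 4.4]
finger_gap: -0.0
grip_force: 2.2
time: 62.18
tool_pos: [528.8, 199.1, 279.7]
tcp_rot: [179.8, 0.3, -7.6]
ft_force: [-0.8, -0.6, -0.4]
finger_gap: 0.1
grip_force: 0.0
time: 62.68
tool_pos: [488.4, 167.7, 281.4]
cap z 173.37224106706674
turq (array([ 379.2, -286.3,   55. ,   24.3,    3.2]), array([440., 309.]))
red (array([ 387.6, -310.3,   53.1,   20.7,    3.8]), array([449., 306.]))
yellow (array([388.9, 274. ,  51.2,  26.2,  -6.9]), array([225., 310.]))
purple (array([383.6, 336.8,  23.5,  20.6,  88.8]), array([200., 312.]))
```

```bash
python3 -c "
from bench import r
print(r.hand_in())"
```

```text
the job is handed in; nothing more can be done
None
```

The job is handed in after about 63 s of robot time: plate puffed before and after, the gauge checked on the block and parked back on its ringed spot, the turquoise and red bars (12 mm) in the green tray and the yellow and purple bars (16 mm) in the orange tray; the turquoise bar was knocked against the red one in its tray, and I left it there because both measured flat.

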